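# Finish the lacquering round: blocks into the drying box, then scrub the pot

### The arm

A 7-joint arm with a two-finger parallel gripper is mounted at the origin on the work surface. World frame = base frame: x ahead of the robot, y to its left, z up, the work surface at z = 0. Lengths are in m, angles in rad, forces in N, time in s.
With the tool pointing down it reaches from about 0.35 to 0.9 m from the base axis. Payload 19.9 kg.
Tool frame: the origin (TCP) lies midway between the tips of the shut fingers; the grasp point (between the pads) lies 19 mm behind it (robot.grip_point_offset is the distance from the TCP to the grasp point, in m); z points along the fingers, y is the line along which they close (so a half turn about z gives the same grasp; the last joint's range is limited). The gripper opens to 94 mm and grips with 3 to 60 N. Pads are 16 mm wide; open, the fingers measure 119 mm over their backs; the gripper's body (75 mm by 177 mm) begins 78 mm behind the grasp point.
Start: joints at [1.254, 0.417, -0.01, 1.614, 0.005, 1.111, -0.053], TCP at [0.17, -0.601, 0.17] pointing down, gripper open.
Joint ranges: [-2.81, 2.81], [-0.39, 2.02], [-1.27, 1.25], [0.06, 2.57], [-1.19, 4.33], [0.19, 2], [-2.82, 2.82]. Speed limits (rad/s): [1.89, 1.89, 2.39, 2.39, 3.01, 3.01, 3.01].

### API

Orientations are given as [roll, pitch, yaw] about the fixed x, y, z axes, in that order (R = Rz(yaw) Ry(pitch) Rx(roll)).
In Python, from plant import robot gives the robot as it stands.
- The arm moves only by the tool carry_out, never from a script. Its arguments are lists of equal length, an entry for each row: "jaw": the finger opening in mm, from 0 to 94; "xyz": the shift along the tool's x, y, z in mm, a list of three; "rotation": the turn, a rotation vector about the tool's x, y, z in degrees, a list of three. In form: {"jaw": [jaw, ...], "xyz": [[tx, ty, tz], ...], "rotation": [[ax, ay, az], ...]}. A call has 1 to 10 rows; each row is the pose to reach, as a shift and turn from the pose commanded when the call began, along the tool's axes at that moment; what a row does not reach only later rows make up. A row lasts 1/8 s, in which the tool goes at most 62.5 mm and 10.7 degrees, less where a joint would pass 70% of its speed; a pose out of reach is approached as far as the arm can. A call with a gripper value outside its range is refused whole. The fingers move at their own pace and stop on an object; "force" is the grip in N (left out, the last holds). Time passes only in rows, so rows that repeat a pose let the fingers close. It gives the time, the measured TCP pose, the force, the opening and the grip force at its end, in the units of the state.
- robot.read_state(): the state, without advancing time (a new reading comes with each control period).
- robot.read_camera(name): name is "side" or "top"; returns a dict with "pixels" (400x640x3 uint8, red, green, blue), "range_z" (400x640 float32, m along the optical axis (not along the pixel's ray), 0 where there is no reading), "intrinsics" (3x3 intrinsics, pixels), "R" (3x3) and "t" (3): a world point X has camera coordinates R X + t. Camera axes: x right, y down, z forward; pixel columns grow to the right and rows downward; lengths in m; the calibration is good to about 2 mm. A picture is of the moment at which its call begins.
- robot.finish_job(): hands the job in; it is judged then, once.
The state is a dict: "time_s": time; "q": joint angles; "qvel": joint speeds; "joint_efforts": joint torques, N m; "tool_pos": TCP position; "ee_rot": TCP orientation; "contact_force": force on the tool from outside, world axes, zero at the start; "ft_torque": the same for the moment, N m; "width": finger opening in m; "grip_force": force on a finger pad.
Only numpy, scipy, OpenCV 4.12 (cv2) and the standard library are available. Lean on these libraries where they do the work, as an engineer would, in place of code of your own. Each camera call takes 0.05 s, during which the arm holds its last target. There are 200 camera calls.

### The job

Put every freshly lacquered pink-topped block that is on the bench into the drying box by setting it upright on the loading deck and driving it in with the push rod, right through the orange flap, until it is clear of the flap and the flap has dropped shut behind it. Then, with all blocks in, take the brush from its stand and scrub the empty lacquer pot: go down to the pot's floor four times, lifting the brush's foot at least half-way up the pot between times without taking it out. Finally stand the brush back in its stand, leave the push rod drawn fully back and the flap shut, and disturb nothing else on the bench.

Things in the scene. Friction and masses are not known exactly. Their poses are not given: they have to be found in the camera images.
- dryer: Fixed drying box with loading deck in one piece; its x axis is the push direction. Origin: on the bench under the orange flap, on the centre line; z up. Base plate 510 x 80 mm, from x = -255 to +255 mm, its top (floor of deck and box) 10 mm above the bench.
- deck (a point): Point on the deck's surface on its centre line, at dryer x = -72 mm: a good place to set a block. The deck (dryer x = -255 to 0) is open above; its channel is 56 mm wide between two steel guides 5 mm high and 8 mm thick.
- box_in (a point): Middle of the box's floor, at dryer x = +125 mm. Box: dryer x = 0 to 250 mm, inside 56 mm wide and 74 mm high, clear side windows and roof (top 88 mm above the bench), far end closed; its only entry is the flap opening. Up to four blocks queue in it one behind another, each driven on by the next.
- flap (a joint): Orange flap, 52 mm wide, 44 high, 3 thick, 40 g, on an orange barrel hinge along its top edge 82 mm above the bench at dryer x = 0. 0 = shut (rad), positive = swung into the box; opens inwards only, falls shut by itself. Lower edge 28 mm above the deck: the push rod passes beneath, a block pushes it open. A block is clear of it when its centre is past dryer x = 63 mm.
- flap_edge (a point): Middle of the flap's lower edge.
- pusher (a joint): Push rod sliding along dryer +x on the deck: 0 = drawn fully back, 0.17 m = fully in (end stops). Push plate 44 mm wide and 16 mm high; its front face is at dryer x = -125 mm + joint value (so it reaches x = +45 mm). Friction about 1.5 N; it stays where left. It is not at 0 at the start.
- pusher_grip (a point): Grip point of the push rod, 92 mm above the bench, on an upright black round grip of 20 mm diameter (from 65 to 110 mm above the bench), 90 mm behind the push plate's face. Pinch it from above.
- block1: Turned wooden block with pink lacquered dome, 46 mm diameter, 50 mm tall (straight sides to 38 mm), about 90 g; round, so its yaw does not matter. Origin: centre of its underside, z up through the dome. The four blocks look alike; some may be absent.
- block2: Turned wooden block with pink lacquered dome, 46 mm diameter, 50 mm tall (straight sides to 38 mm), about 90 g; round, so its yaw does not matter. Origin: centre of its underside, z up through the dome. The four blocks look alike; some may be absent.
- block3: Turned wooden block with pink lacquered dome, 46 mm diameter, 50 mm tall (straight sides to 38 mm), about 90 g; round, so its yaw does not matter. Origin: centre of its underside, z up through the dome. The four blocks look alike; some may be absent.
- block4: Turned wooden block with pink lacquered dome, 46 mm diameter, 50 mm tall (straight sides to 38 mm), about 90 g; round, so its yaw does not matter. Origin: centre of its underside, z up through the dome. The four blocks look alike; some may be absent.
- pot: Steel lacquer pot fixed to the bench on a 110 mm square, 4 mm thick dark plate; outer diameter 82 mm, inner 76 mm, rim 100 mm above the bench. Origin: centre of its underside.
- pot_floor (a point): Centre of the pot's inner floor, 5 mm above the bench (95 mm below the rim); z up.
- stand: White ceramic brush stand fixed to the bench on a 90 mm square, 4 mm thick wooden plate; outer diameter 58 mm, inner 50 mm, rim 75 mm above the bench. Origin: centre of its underside.
- stand_floor (a point): Centre of the stand's inner floor, 5 mm above the bench; z up.
- brush: Pot brush standing upright in the stand, about 80 g, 230 mm long. Origin: centre of its flat foot, z along the brush to the handle. Bristle head 37 mm diameter over the first 80 mm (solid core 32 mm), 8 mm steel rod to 150 mm, round wooden handle of 20 mm diameter from 150 to 230 mm.
- head_block: Bystander: wooden head-shaped hat block, 225 mm tall, 164 mm across; origin at the centre of its underside. Leave alone.
- jar: Bystander: closed jar, 64 mm diameter, 90 mm tall; origin at the centre of its underside. Leave alone.
- hammer: Bystander: hammer lying on the bench beyond the drying box. Leave alone.
- spool: Bystander: yellow thread spool, 36 mm diameter, 44 mm tall; origin at the centre of its underside. Leave alone.
Not all that is in view belongs to the job. Leave any green or red look-alike of the brush alone. Leave any black look-alike of the block4 alone.

How it is judged:
On the way, in this order (a step that is already met when the one before it is completed fails the run):
1. every block present stands in the drying box, clear of the flap, and the flap is shut (x of block1 in the frame of dryer between 0.04 and 0.25 m and y of block1 in the frame of dryer between -0.03 and 0.03 m and z of each of block1, block2, block3, block4 in the frame of dryer below 0.03 m and angle between each of block1, block2, block3, block4's own z axis and vertical below 0.3 rad and x of block2 in the frame of dryer between 0.04 and 0.25 m and y of block2 in the frame of dryer between -0.03 and 0.03 m and x of block3 in the frame of dryer between 0.04 and 0.25 m and y of block3 in the frame of dryer between -0.03 and 0.03 m and x of block4 in the frame of dryer between 0.04 and 0.25 m and y of block4 in the frame of dryer between -0.03 and 0.03 m and value of joint flap below 0.08 rad), for 0.2 s.
2. the brush's foot is down at the pot's floor (within 16 mm) (horizontal distance between brush and pot_floor below 0.034 m and z of brush in the frame of pot_floor below 0.016 m), for 0.03 s.
3. the brush's foot is lifted at least 45 mm above the pot's floor, still below the rim (horizontal distance between brush and pot_floor below 0.034 m and z of brush in the frame of pot_floor between 0.045 and 0.095 m), for 0.03 s.
4. down at the floor a second time (all of step 2), for 0.03 s.
5. lifted again, still in the pot (all of step 3), for 0.03 s.
6. down at the floor a third time (all of step 4), for 0.03 s.
7. lifted a third time, still in the pot (all of step 5), for 0.03 s.
8. down at the floor a fourth time (all of step 6), for 0.03 s.
At the end, for the whole second after the job is handed in: Every block present stands upright (within 0.3 rad) on the floor of the drying box, centre more than 40 mm past the flap plane; flap shut (under 0.08 rad); push rod drawn back (under 12 mm); brush standing in its stand, foot on the floor (within 12 mm), tilt under 0.35 rad; all at rest (all of step 1 and value of joint pusher below 0.012 m and horizontal distance between brush and stand_floor below 0.02 m and z of brush in the frame of stand_floor below 0.012 m and angle between brush's own z axis and vertical below 0.35 rad and linear speed of each of brush, block1, block2, block3, block4 below 0.05 m/s); the robot touches nothing.
It fails at once if the head block is disturbed (moved more than 25 mm) (distance of head_block from where it was at the start of the episode above 0.025 m).
It fails at once if the jar is disturbed (moved more than 25 mm) (distance of jar from where it was at the start of the episode above 0.025 m).
It fails at once if the hammer is disturbed (moved more than 25 mm) (distance of hammer from where it was at the start of the episode above 0.025 m).
It fails at once if the spool is disturbed (moved more than 25 mm) (distance of spool from where it was at the start of the episode above 0.025 m).
Of block1, block2, block3, block4 only 2 to 4 are there at a start; the rules pass over those that are not, and their reading is None.
At some moment in a run one of block1, block2, block3, block4 may be knocked a few centimetres aside while the robot is not near it.
It also fails if it takes over 210 s, if anything falls off the work surface, if the arm or the gripper's body presses on something with over 40 N, if the wrist force passes 120 N, or if a joint passes its speed limit or range.

## Working session

There is one attempt and no reset: what is moved stays moved. The work goes in short steps, Python scripts to look and compute and a tool call to move; the robot and the scene stay as the last step left them, time stands still between calls to the robot, and variables do not carry over. Pictures are saved under pics/ and viewed, at most 14 in all, crops included, and the job is handed in when it is done.

Besides the shell and the picture viewer there is one more tool, called as a command line: name --argument value ..., lists and objects as JSON in quotes. carry_out: Moves the arm, as the interface text tells. Its arguments: {"type":"object","properties":{"jaw":{"type":"array","items":{"type":"number"}},"xyz":{"type":"array","items":{"type":"array","items":{"type":"number"}}},"rotation":{"type":"array","items":{"type":"array","items":{"type":"number"}}},"force":{"type":"number"}},"required":["jaw","xyz","rotation"]}

```bash
ls; mkdir -p pics
cat > h.py <<'E'
import numpy as np, cv2
from plant import robot
def cam(n):
    c=robot.read_camera(n); K,R,t=c["intrinsics"],np.array(c["R"]),np.array(c["t"]); z=c["range_z"]
    v,u=np.indices(z.shape); P=np.stack([(u-K[0,2])/K[0,0]*z,(v-K[1,2])/K[1,1]*z,z],-1)
    W=(P-t)@R; W[z==0]=np.nan
    return c,W
def save(c,f): cv2.imwrite(f,c["pixels"][:,:,::-1])
E
python3 - <<'E'
from h import *
for n in("top","side"):
    c,W=cam(n); save(c,f"pics/{n}0.png"); np.save(f"{n}0.npy",W)
    print(n,-np.array(c["R"]).T@c["t"],c["R"])
s=robot.read_state(); print(s["tool_pos"],s["ee_rot"],s["width"],s["time_s"])
E
```

```text
pics
top [0.40913134 0.03332269 1.23077888] [[-0.01023637 -0.99994182  0.00340306]
 [-0.98956154  0.00964076 -0.14378808]
 [ 0.1437469  -0.00483941 -0.98960265]]
side [-0.0235249   0.78209446  0.97590445] [[-0.78400161 -0.62055741  0.01581074]
 [-0.42633064  0.51975637 -0.74033473]
 [ 0.45120247 -0.58716422 -0.67205246]]
[ 0.17007566 -0.60103046  0.16968419] [-3.14049708e+00  9.07597620e-05  2.75856654e-01] 0.09380396466985498 0.1
```

View pics/top0.png

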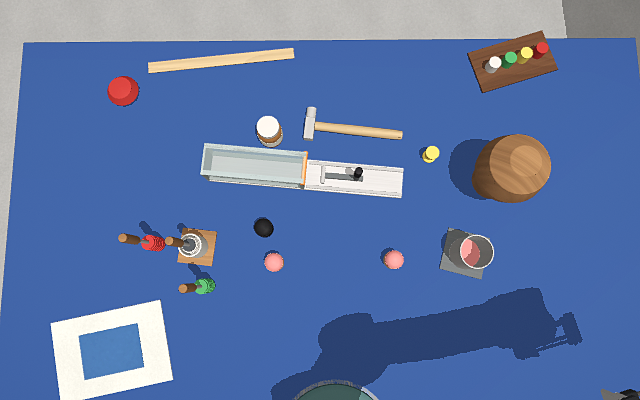

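View pics/side0.png

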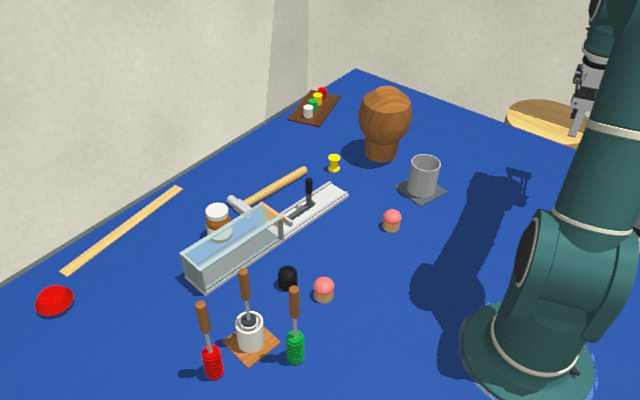

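The top view shows pink blocks at (274,262) and (394,259), and a black look-alike at (263,228). The dryer runs from (403,180) to (203,160), pushing left. The stand with the brush is at (190,245) and the pot at (470,252), with something pink inside. Next I'll measure these.

```bash
cat >> h.py <<'E'
def circ(p):
    A=np.c_[2*p[:,:2],np.ones(len(p))]; s=np.linalg.lstsq(A,(p[:,:2]**2).sum(1),rcond=None)[0]
    return s[:2],np.sqrt(s[2]+s[0]**2+s[1]**2)
def sphere(p):
    A=np.c_[2*p,np.ones(len(p))]; s=np.linalg.lstsq(A,(p**2).sum(1),rcond=None)[0]
    return s[:3],np.sqrt(s[3]+s[:3]@s[:3])
def pinks(c,W):
    h=cv2.cvtColor(c["pixels"],cv2.COLOR_RGB2HSV).astype(int)
    m=((h[...,0]>170)|(h[...,0]<8))&(h[...,1]>60)&(h[...,1]<165)&(h[...,2]>120)
    n,l,st,ce=cv2.connectedComponentsWithStats(m.astype(np.uint8))
    for i in range(1,n):
        if st[i,4]>25:
            p=W[(l==i)&np.isfinite(W[...,2])]; s,r=sphere(p)
            print("pink",ce[i].round(),st[i,4],"ztop",np.percentile(p[:,2],[5,50,98]).round(3),"mean",p.mean(0).round(4),"sphere",s.round(4),r.round(4))
E
python3 - <<'E'
from h import *
for n in("top","side"):
    W=np.load(f"{n}0.npy"); img=cv2.imread(f"pics/{n}0.png")
    print(n); pinks(dict(pixels=img[:,:,::-1].copy()),W)
    f=np.isfinite(W[...,2]); x,y,z=W[...,0],W[...,1],W[...,2]
    def box(zl,zh,u0,u1,v0,v1):
        m=np.zeros(f.shape,bool); m[v0:v1,u0:u1]=1
        return W[m&f&(z>zl)&(z<zh)]
    if n=="top":
        pr=box(.094,.106,435,505,225,285); print("pot rim",circ(pr),len(pr))
        sr=box(.071,.079,170,220,220,270); print("stand rim",circ(sr),len(sr))
        for nm,b in (("base",(.006,.02,195,410,135,205)),("all",(.006,.12,195,410,140,205))):
            p=box(*b); r=cv2.minAreaRect((p[:,:2]*1000).astype(np.float32)); print(nm,r,cv2.boxPoints(r).round(1).tolist())
        g=box(.1,.12,340,375,160,190); print("grip top",g.mean(0),len(g),circ(g))
        o=box(.15,.26,150,215,220,270); print("brush handle",len(o),o.mean(0) if len(o) else 0)
        print("spool",box(.03,.06,420,442,142,165).mean(0))
        for v in range(235,275,4): print(np.round(W[v,455:495:4,2],3))
    else:
        g=box(.09,.12,300,318,175,200); print("grip top",g.mean(0),len(g))
        o=box(.15,.3,235,255,262,300); print("brush handle",len(o),o.mean(0),np.percentile(o[:,2],[0,99]))
        hi=o[o[:,2]>.21].mean(0);lo=o[o[:,2]<.19].mean(0);print(hi,lo)
        print("stand rim",circ(box(.071,.079,230,270,305,340)))
E
```

```text
top
pink [470. 252.] 373 ztop [0.001 0.006 0.011] mean [ 0.4588 -0.3551  0.0056] sphere [ 0.4589 -0.355   0.011 ] 0.0214
pink [394. 259.] 267 ztop [0.037 0.047 0.052] mean [ 0.4414 -0.151   0.0457] sphere [ 0.4421 -0.1526  0.0278] 0.0247
pink [273. 262.] 267 ztop [0.037 0.047 0.052] mean [0.4382 0.1489 0.0454] sphere [0.4382 0.15   0.0249] 0.0267
pot rim (array([ 0.45707477, -0.34026344]), np.float64(0.03923962563379186)) 176
stand rim (array([0.48100707, 0.3513716 ]), np.float64(0.024889061319336762)) 131
base ((680.883056640625, 65.93508911132812), (537.0366821289062, 185.4486846923828), 89.76095581054688) [[587.0, -202.1999969482422], [772.5, -203.0], [774.7000122070312, 334.1000061035156], [589.2999877929688, 334.79998779296875]]
all ((674.9161987304688, 62.60101318359375), (530.2402954101562, 172.76351928710938), 89.42212677001953) [[585.9000244140625, -201.60000610351562], [758.5999755859375, -203.39999389648438], [764.0, 326.79998779296875], [591.2000122070312, 328.6000061035156]]
grip top [ 0.65405151 -0.06233904  0.10842728] 55 (array([ 0.65467055, -0.06242998]), np.float64(
[... 615 characters left out ...]
 0.007  0.005  0.007  0.031  0.065  0.095 -0.004]
[ 0.004  0.01   0.047  0.075  0.099  0.102  0.092  0.098 -0.003 -0.001]
[ 0.007  0.002  0.005  0.004  0.007  0.003  0.003  0.001 -0.003 -0.   ]
side
pink [392. 217.] 215 ztop [0.031 0.046 0.053] mean [ 0.4348 -0.1441  0.044 ] sphere [ 0.437  -0.1504  0.0344] 0.0204
pink [324. 286.] 300 ztop [0.031 0.046 0.052] mean [0.4311 0.1565 0.0445] sphere [0.4343 0.1508 0.0325] 0.0218
grip top [ 0.64816234 -0.05862438  0.10445708] 62
brush handle 317 [0.47311259 0.35512954 0.20469651] [0.15809051 0.23747575]
[0.47415585 0.35421608 0.2272063 ] [0.47208498 0.35581446 0.1747838 ]
stand rim (array([0.47784972, 0.35143795]), np.float64(0.025308680412996873))
```

Run:
```python
from h import *
c,W=cam("top"); K,R,t=c["intrinsics"],np.array(c["R"]),np.array(c["t"])
def plane(uv,z):
    d=np.c_[(uv[:,0]-K[0,2])/K[0,0],(uv[:,1]-K[1,2])/K[1,1],np.ones(len(uv))]@R; o=-R.T@t
    return o+d*((z-o[2])/d[:,2])[:,None]
h=cv2.cvtColor(c["pixels"],cv2.COLOR_RGB2HSV).astype(int)
m=((h[...,1]<60)&(h[...,2]>100)); m[:, :305]=0; m[:,408:]=0; m[:150]=0; m[205:]=0
v,u=np.nonzero(m); p=plane(np.c_[u,v].astype(float),.012)
r=cv2.minAreaRect((p[:,:2]*1000).astype(np.float32)); print("deck",r,cv2.boxPoints(r).round(1).tolist())
o=(h[...,0]>8)&(h[...,0]<20)&(h[...,1]>90)&(h[...,2]>150); o[:,:295]=0;o[:,315:]=0;o[:140]=0;o[200:]=0
v,u=np.nonzero(o); p=plane(np.c_[u,v].astype(float),.082);print("hinge",len(u),u.min(),u.max(),v.min(),v.max(),p.mean(0)); rr=cv2.minAreaRect((p[:,:2]*1000).astype(np.float32));print(rr)
f=c["pixels"][135:210,190:420]; cv2.imwrite("pics/dry.png",cv2.resize(f,None,fx=3.4,fy=3.4,interpolation=cv2.INTER_CUBIC)[:,:,::-1])
b=plane(np.array([[190+x/3.4,135+y/3.4] for x,y in[(0,0)]]),0)
```

```text
deck ((664.6235961914062, -55.162994384765625), (262.00054931640625, 102.9771499633789), 83.69446563720703) [[599.0999755859375, -179.6999969482422], [701.4000244140625, -191.0], [730.2000122070312, 69.4000015258789], [627.7999877929688, 80.69999694824219]]
hinge 73 300 307 151 184 [0.66959161 0.06852938 0.082     ]
((669.109375, 70.21387481689453), (10.452624320983887, 84.89926147460938), 82.77961730957031)
```

View pics/dry.png

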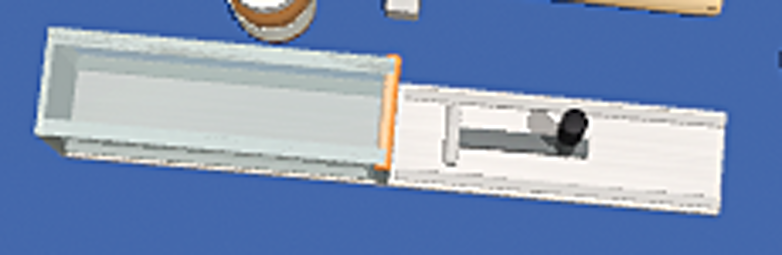

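The crop shows the deck end's corners at about (726,113) and (719,214), and the near base edge from (719,214) to (65,153). The hinge runs (397,57)–(387,168) and the push plate is at x≈451.

Run:
```python
from h import *
c,W=cam("top"); K,R,t=c["intrinsics"],np.array(c["R"]),np.array(c["t"])
def pl(x,y,z):
    u,v=190+(x+.5)/3.4-.5,135+(y+.5)/3.4-.5
    d=np.array([(u-K[0,2])/K[0,0],(v-K[1,2])/K[1,1],1])@R; o=-R.T@t
    return (o+d*((z-o[2])/d[2])).round(4)
for n,a in dict(farR=(726,112,.01),nearR=(719,214,.01),nearM=(390,184,.005),nearL=(65,153,.005),roofFL=(49,28,.088),roofNL=(36,133,.088),roofFR=(399,56,.088),roofNR=(386,168,.088),plateF=(447,103,.026),plateN=(447,165,.026),grip=(575,117,.110)).items(): print(n,pl(*a))
```

```text
farR [ 0.6828 -0.1893  0.01  ]
nearR [ 0.6026 -0.1811  0.01  ]
nearM [0.6294 0.0722 0.005 ]
nearL [0.6562 0.3242 0.005 ]
roofFL [0.7328 0.3185 0.088 ]
roofNL [0.6545 0.3259 0.088 ]
roofFR [0.7094 0.0625 0.088 ]
roofNR [0.6263 0.0724 0.088 ]
plateF [0.6883 0.0275 0.026 ]
plateN [0.6399 0.028  0.026 ]
grip [ 0.6577 -0.0632  0.11  ]
```

```bash
cat >> h.py <<'E'
from scipy.spatial.transform import Rotation as Ro
O=np.array([.6696,.0684]); ex=np.array([.1055,.9944]); YAW=-.1057
def dry(x,y=0): return O+x*ex+y*np.array([-ex[1],ex[0]])
def to(*pts,yaw=YAW):
    s=robot.read_state(); A=Ro.from_euler("xyz",s["ee_rot"]); T=Ro.from_euler("xyz",[np.pi,0,yaw])
    print("t",s["time_s"],"pos",np.round(s["tool_pos"],4),"w",round(s["width"],4))
    for p in pts: print(np.round(p,4),"shift",(A.inv().apply(np.array(p)-s["tool_pos"])*1000).round(1),"rot",np.degrees((A.inv()*T).as_rotvec()).round(1))
E
python3 - <<'E'
from h import *
g=dry(-.1318); to((*g,.27),(*g,.16))
E
```

```text
t 0.2 pos [ 0.1701 -0.6011  0.1699] w 0.0942
[ 0.6557 -0.0627  0.27  ] shift [ 613.8 -385.9  -99.9] rot [-0.   0.  21.9]
[ 0.6557 -0.0627  0.16  ] shift [ 613.9 -385.9   10.1] rot [-0.   0.  21.9]
```

carry_out --jaw '[50, 50, 50, 50, 50, 50, 50, 50, 50, 50]' --xyz '[[30, -20, -50], [70, -40, -100], [120, -75, -100], [614, -386, -100], [614, -386, -100], [614, -386, -100], [614, -386, -100], [614, -386, -100], [614, -386, -100], [614, -386, -100]]' --rotation '[[0, 0, 0], [0, 0, 0], [0, 0, 8], [0, 0, 15], [0, 0, 22], [0, 0, 22], [0, 0, 22], [0, 0, 22], [0, 0, 22], [0, 0, 22]]' --force 30

```text
time_s: 1.45
tool_pos: [0.558, -0.1711, 0.2703]
ee_rot: [3.141, -0.0, -0.109]
contact_force: [0.7, -1.3, -0.2]
width: 0.05
grip_force: 0.0
```

Run:
```python
from h import *
g=dry(-.1318); to((*g,.27),(*g,.16),(*g,.073))
```

```text
t 1.45 pos [ 0.558  -0.1711  0.2703] w 0.05
[ 0.6557 -0.0627  0.27  ] shift [  85.4 -118.4    0.3] rot [ 0.  -0.  -0.2]
[ 0.6557 -0.0627  0.16  ] shift [  85.4 -118.4  110.3] rot [ 0.  -0.  -0.2]
[ 0.6557 -0.0627  0.073 ] shift [  85.4 -118.4  197.3] rot [ 0.  -0.  -0.2]
```

carry_out --jaw '[50, 50, 50, 50, 50, 50, 50, 50]' --xyz '[[40, -60, 0], [85, -118, 0], [85, -118, 0], [85, -118, 50], [85, -118, 100], [85, -118, 135], [85, -118, 135], [85, -118, 135]]' --rotation '[[0, 0, 0], [0, 0, 0], [0, 0, 0], [0, 0, 0], [0, 0, 0], [0, 0, 0], [0, 0, 0], [0, 0, 0]]'

```text
time_s: 2.45
tool_pos: [0.6549, -0.0649, 0.1369]
ee_rot: [3.142, -0.002, -0.109]
contact_force: [0.7, -0.4, 0.2]
width: 0.05
grip_force: 0.0
```

Run:
```python
from h import *
g=dry(-.1318); to((*g,.16),(*g,.073)); 
c,W=cam("top"); save(c,"pics/a.png")
c,W=cam("side"); save(c,"pics/b.png")
im=c["pixels"][150:250,240:370,::-1]; cv2.imwrite("pics/b.png",cv2.resize(im,None,fx=5,fy=5,interpolation=cv2.INTER_CUBIC))
```

```text
t 2.45 pos [ 0.6549 -0.0649  0.1369] w 0.05
[ 0.6557 -0.0627  0.16  ] shift [  0.6  -2.3 -23.1] rot [ 0.  -0.1 -0.2]
[ 0.6557 -0.0627  0.073 ] shift [ 0.5 -2.3 63.9] rot [ 0.  -0.1 -0.2]
```

View pics/b.png

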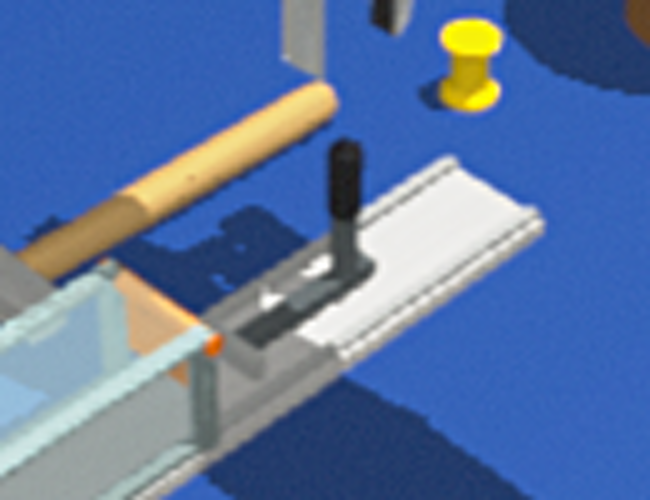

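The side crop shows the fingers straddling the black grip at (345,145). I'll go down, grip and draw back.

carry_out --jaw '[50, 50, 50, 12, 12, 12, 12, 12, 12, 12]' --xyz '[[0, -2, 30], [0, -2, 60], [0, -2, 64], [0, -2, 64], [0, -2, 64], [0, -2, 64], [0, 20, 64], [0, 50, 64], [0, 78, 64], [0, 79, 64]]' --rotation '[[0, 0, 0], [0, 0, 0], [0, 0, 0], [0, 0, 0], [0, 0, 0], [0, 0, 0], [0, 0, 0], [0, 0, 0], [0, 0, 0], [0, 0, 0]]' --force 30

```text
time_s: 3.8
tool_pos: [0.6464, -0.1444, 0.0721]
ee_rot: [-3.14, -0.002, -0.11]
contact_force: [3.6, 1.7, 2.9]
width: 0.0181
grip_force: 30.0
```

carry_out --jaw '[12]' --xyz '[[0, 0, 0]]' --rotation '[[0, 0, 0]]'

```text
time_s: 3.92
tool_pos: [0.6464, -0.1444, 0.0721]
ee_rot: [3.141, -0.002, -0.109]
contact_force: [4.1, -2.1, 4.8]
width: 0.0179
grip_force: 30.0
```

carry_out --jaw '[50, 50, 70, 80, 80, 80, 80, 80, 80, 80]' --xyz '[[0, 0, 0], [0, 0, 0], [0, 0, -60], [0, 0, -110], [-60, 0, -120], [-120, 0, -120], [-120, 0, -120], [-120, 0, -120], [-120, 0, -120], [-120, 0, -120]]' --rotation '[[0, 0, 0], [0, 0, 0], [0, 0, 0], [0, 0, 0], [0, 0, 0], [0, 0, 0], [0, 0, 0], [0, 0, 0], [0, 0, 0], [0, 0, 0]]'

```text
time_s: 5.18
tool_pos: [0.5269, -0.1299, 0.1909]
ee_rot: [-3.141, 0.001, -0.108]
contact_force: [0.3, -0.6, -0.2]
width: 0.0799
grip_force: 0.0
```

Run:
```python
from h import *
for n in("top","side"):
    c,W=cam(n); print(n); pinks(c,W)
    if n=="top":
        W=W[150:190,320:410].reshape(-1,3); g=W[(W[:,2]>.1)&(W[:,2]<.115)]; print("grip",g.mean(0),len(g),"want",dry(-.215))
b=(.439,-.151); to((*b,.1),(*b,.006))
```

```text
top
pink [391. 260.] 187 ztop [0.038 0.047 0.608] mean [ 0.4392 -0.1375  0.0931] sphere [ 0.4129 -0.0571  0.316 ] 0.2857
pink [273. 262.] 267 ztop [0.038 0.046 0.053] mean [0.4382 0.1489 0.0454] sphere [0.4389 0.1495 0.0263] 0.0256
grip [nan nan nan] 0 want [ 0.6469175 -0.145396 ]
side
pink [392. 217.] 214 ztop [0.031 0.046 0.053] mean [ 0.4347 -0.1439  0.0442] sphere [ 0.4374 -0.1501  0.0344] 0.0204
pink [324. 286.] 301 ztop [0.031 0.047 0.053] mean [0.431  0.1566 0.0445] sphere [0.4342 0.151  0.0325] 0.0218
t 5.275 pos [ 0.5267 -0.13    0.1909] w 0.0802
[ 0.439 -0.151  0.1  ] shift [-84.8  30.4  90.9] rot [-0.   0.  -0.1]
[ 0.439 -0.151  0.006] shift [-84.8  30.4 184.9] rot [-0.   0.  -0.1]<stdin>:5: RuntimeWarning: Mean of empty slice.
  ret = um.true_divide(
```

carry_out --jaw '[80, 80, 80, 80, 80, 80, 80, 38, 38, 38]' --xyz '[[-50, 20, 20], [-85, 30, 50], [-85, 30, 90], [-85, 30, 125], [-85, 30, 160], [-85, 30, 183], [-85, 30, 183], [-85, 30, 183], [-85, 30, 183], [-85, 30, 183]]' --rotation '[[0, 0, 0], [0, 0, 0], [0, 0, 0], [0, 0, 0], [0, 0, 0], [0, 0, 0], [0, 0, 0], [0, 0, 0], [0, 0, 0], [0, 0, 0]]' --force 20

```text
time_s: 6.52
tool_pos: [0.439, -0.151, 0.0089]
ee_rot: [3.141, -0.001, -0.108]
contact_force: [0.1, 0.3, 0.0]
width: 0.0538
grip_force: 0.0
```

carry_out --jaw '[38, 38, 38, 38, 38]' --xyz '[[0, 0, 0], [0, 0, 0], [0, 0, -40], [0, 0, -90], [0, 0, -90]]' --rotation '[[0, 0, 0], [0, 0, 0], [0, 0, 0], [0, 0, 0], [0, 0, 0]]'

```text
time_s: 7.15
tool_pos: [0.4405, -0.1514, 0.1013]
ee_rot: [3.14, -0.005, -0.108]
contact_force: [-0.2, -0.0, -0.7]
width: 0.0381
grip_force: 0.0
```

Run:
```python
from h import *
print(robot.read_state()["grip_force"])
c,W=cam("side"); pinks(c,W)
b=dry(-.068); to((*b,.1),(*b,.019))
```

```text
0.0
pink [392. 217.] 214 ztop [0.03  0.045 0.053] mean [ 0.4345 -0.1424  0.0436] sphere [ 0.4373 -0.1488  0.0336] 0.0207
pink [324. 286.] 300 ztop [0.031 0.047 0.053] mean [0.4309 0.1565 0.0446] sphere [0.434  0.1515 0.0334] 0.0212
t 7.2 pos [ 0.4394 -0.1511  0.0995] w 0.0379
[0.6624 0.0008 0.1   ] shift [ 2.053e+02 -1.752e+02 -1.000e-01] rot [ 0.1 -0.2 -0.2]
[0.6624 0.0008 0.019 ] shift [ 205.1 -175.2   80.9] rot [ 0.1 -0.2 -0.2]
```

Not gripped: the lift began before the fingers had closed. Retrying in place.

carry_out --jaw '[70, 70, 70, 70, 70, 70, 70, 70]' --xyz '[[0, -1, 0], [0, -1, 0], [0, -1, 0], [0, -1, 0], [0, -1, 40], [0, -1, 70], [0, -1, 92], [0, -1, 92]]' --rotation '[[0, 0, 0], [0, 0, 0], [0, 0, 0], [0, 0, 0], [0, 0, 0], [0, 0, 0], [0, 0, 0], [0, 0, 0]]'

```text
time_s: 8.2
tool_pos: [0.4377, -0.1493, 0.0051]
ee_rot: [-3.141, 0.003, -0.108]
contact_force: [0.4, -0.3, 0.2]
width: 0.0699
grip_force: 0.0
```

carry_out --jaw '[38, 38, 38, 38, 38, 38, 38]' --xyz '[[0, 0, 0], [0, 0, 0], [0, 0, 0], [0, 0, 0], [0, 0, 0], [0, 0, 0], [0, 0, 0]]' --rotation '[[0, 0, 0], [0, 0, 0], [0, 0, 0], [0, 0, 0], [0, 0, 0], [0, 0, 0], [0, 0, 0]]'

```text
time_s: 9.07
tool_pos: [0.4391, -0.15, 0.0066]
ee_rot: [3.141, -0.001, -0.108]
contact_force: [-0.6, -0.2, 6.7]
width: 0.0413
grip_force: 20.2
```

Run:
```python
from h import *
c,W=cam("side"); pinks(c,W); im=c["pixels"][160:260,330:460,::-1]; cv2.imwrite("pics/g1.png",cv2.resize(im,None,fx=5,fy=5,interpolation=cv2.INTER_CUBIC))
```

```text
pink [393. 218.] 144 ztop [0.031 0.044 0.056] mean [ 0.4294 -0.1417  0.0433] sphere [ 0.4362 -0.1424  0.0433] 0.0177
pink [324. 286.] 298 ztop [0.032 0.046 0.053] mean [0.431  0.1566 0.0446] sphere [0.4343 0.1511 0.0324] 0.0218
```

View pics/g1.png

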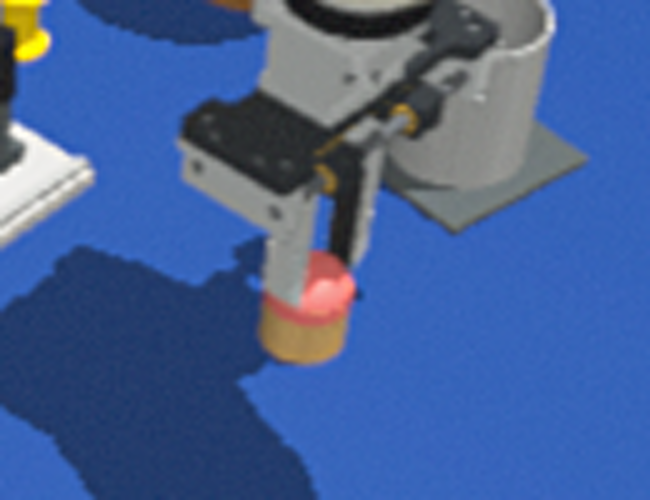

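The picture shows the fingertips at (290,305) in the crop, up on the dome rather than beside the wooden sides. I'll measure the tip height.

Run:
```python
from h import *
c,W=cam("side"); h=cv2.cvtColor(c["pixels"],cv2.COLOR_RGB2HSV)
for cy in (270,280,290,300,305,310):
    v=160+cy//5
    print(v,[(tuple(np.round(W[v,u],3)),h[v,u].tolist()) for u in (385,387,389)])
K,R,t=c["intrinsics"],np.array(c["R"]),np.array(c["t"])
for z in (0,.007,.02,.03,.04):
    p=K@(R@np.array([.439,-.127,z])+t); q=p[:2]/p[2]; print(z,((q-[330,160])*5).round())
```

```text
214 [((np.float64(0.442), np.float64(-0.116), np.float64(0.069)), [68, 7, 146]), ((np.float64(0.438), np.float64(-0.119), np.float64(0.069)), [68, 7, 147]), ((np.float64(0.43), np.float64(-0.115), np.float64(0.077)), [85, 10, 148])]
216 [((np.float64(0.443), np.float64(-0.12), np.float64(0.059)), [40, 5, 145]), ((np.float64(0.435), np.float64(-0.115), np.float64(0.067)), [60, 5, 143]), ((np.float64(0.432), np.float64(-0.121), np.float64(0.064)), [83, 7, 155])]
218 [((np.float64(0.44), np.float64(-0.117), np.float64(0.055)), [68, 7, 148]), ((np.float64(0.435), np.float64(-0.118), np.float64(0.058)), [85, 10, 152]), ((np.float64(0.432), np.float64(-0.122), np.float64(0.057)), [80, 14, 170])]
220 [((np.float64(0.445), np.float64(-0.127), np.float64(0.038)), [1, 120, 172]), ((np.float64(0.44), np.float64(-0.128), np.float64(0.04)), [6, 58, 166]), ((np.float64(0.432), np.float64(-0.124), np.float64(0.049)), [4, 12, 176])]
221 [((np.float64(0.445), np.float64(-0.128), np.float64(0.034)), [1, 136, 172]), ((np.float64(0.44), np.float64(-0.13), np.float64(0.035)), [2, 120, 179]), ((np.float64(0.435), np.float64(-0.131), np.float64(0.038)), [2, 78, 192])]
222 [((np.float64(0.445), np.float64(-0.128), np.float64(0.03)), [2, 131, 167]), ((np.float64(0.437), np.float64(-0.124), np.float64(0.038)), [1, 138, 183]), ((np.float64(0.432), np.float64(-0.126), np.float64(0.039)), [1, 129, 200])]
0 [277. 357.]
0.007 [278. 347.]
0.02 [281. 330.]
0.03 [283. 316.]
0.04 [285. 302.]
```

carry_out --jaw '[70, 70, 70, 70, 0, 0, 0, 0, 0, 0]' --xyz '[[0, 0, 0], [0, 0, 0], [0, 0, 0], [0, 0, -40], [0, 0, -90], [0, 0, -120], [0, 0, -120], [0, 0, -120], [0, 0, -120], [0, 0, -120]]' --rotation '[[0, 0, 0], [0, 0, 0], [0, 0, 0], [0, 0, 0], [0, 0, 0], [0, 0, 0], [0, 0, 0], [0, 0, 0], [0, 0, 0], [0, 0, 0]]'

```text
time_s: 10.42
tool_pos: [0.4384, -0.1496, 0.1255]
ee_rot: [-3.141, 0.001, -0.108]
contact_force: [-0.9, -0.2, -0.2]
width: 0.0137
grip_force: 0.0
```

Run:
```python
from h import *
s=robot.read_state(); print(s["tool_pos"],s["width"])
p0=s["tool_pos"]
for n in ("side","top"):
    c,W=cam(n); pinks(c,W)
    d=np.hypot(W[...,0]-p0[0],W[...,1]-p0[1]); m=(d<.05)&(W[...,2]>.07); print(n,m.sum())
    if n=="side":
        for z in np.arange(.1,.22,.01):
            q=W[m&(abs(W[...,2]-z)<.005)]; print(z.round(3),len(q),q.mean(0).round(3) if len(q) else "")
        im=c["pixels"][100:250,300:500,::-1]; cv2.imwrite("pics/g2.png",cv2.resize(im,None,fx=4,fy=4,interpolation=cv2.INTER_CUBIC))
        K,R,t=c["intrinsics"],np.array(c["R"]),np.array(c["t"]); p=K@(R@p0+t); print("TCP crop px",((p[:2]/p[2]-[300,100])*4).round())
```

```text
[ 0.43835111 -0.14956937  0.12554453] 0.013687536805529145
pink [391. 217.] 211 ztop [0.031 0.046 0.053] mean [ 0.4352 -0.1413  0.0442] sphere [ 0.4374 -0.1479  0.0341] 0.0205
pink [324. 286.] 301 ztop [0.03  0.047 0.053] mean [0.4311 0.1565 0.0443] sphere [0.4346 0.1506 0.0325] 0.0218
side 2841
0.1 0 
0.11 0 
0.12 0 
0.13 0 
0.14 0 
0.15 0 
0.16 5 [ 0.431 -0.154  0.163]
0.17 31 [ 0.432 -0.148  0.17 ]
0.18 48 [ 0.432 -0.144  0.18 ]
0.19 48 [ 0.433 -0.142  0.19 ]
0.2 50 [ 0.433 -0.143  0.2  ]
0.21 40 [ 0.431 -0.145  0.21 ]
TCP crop px [382. 366.]
pink [273. 262.] 267 ztop [0.037 0.047 0.053] mean [0.4382 0.1488 0.0455] sphere [0.4387 0.1495 0.0267] 0.0254
top 3805
```

View pics/g2.png

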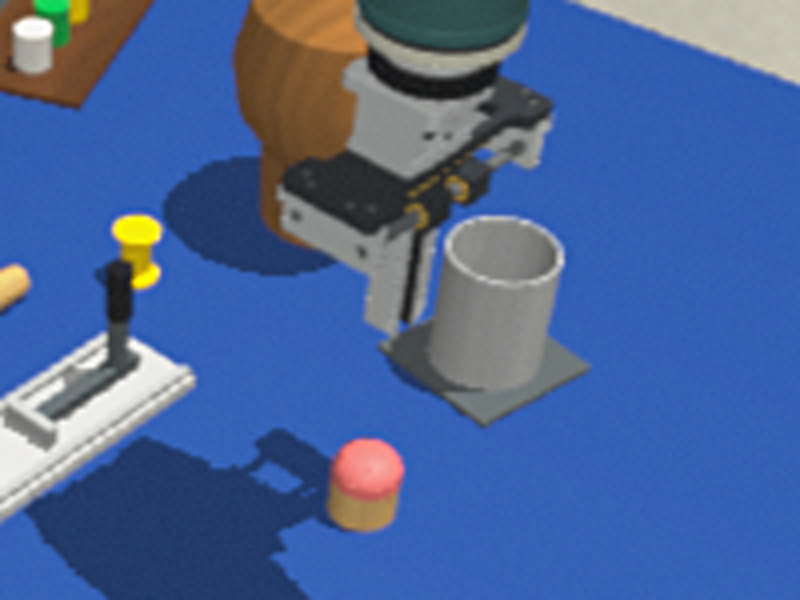

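carry_out --jaw '[70, 70, 70, 70, 70, 70, 70, 70, 70]' --xyz '[[0, 0, 0], [0, -2, 0], [0, -2, 0], [0, -2, 0], [0, -2, 40], [0, -2, 80], [0, -2, 120], [0, -2, 135], [0, -2, 140]]' --rotation '[[0, 0, 0], [0, 0, 0], [0, 0, 0], [0, 0, 0], [0, 0, 0], [0, 0, 0], [0, 0, 0], [0, 0, 0], [0, 0, 0]]'

```text
time_s: 11.65
tool_pos: [0.439, -0.1477, -0.0139]
ee_rot: [-3.141, 0.001, -0.108]
contact_force: [0.4, 0.4, 0.8]
width: 0.0699
grip_force: 0.0
```

Run:
```python
from h import *
s=robot.read_state(); p0=s["tool_pos"]; print(p0,s["contact_force"],robot.grip_point_offset)
c,W=cam("side"); h=cv2.cvtColor(c["pixels"],cv2.COLOR_RGB2HSV)
m=(abs(W[...,0]-p0[0])<.02)&(W[...,1]>p0[1]+.03)&(W[...,1]<p0[1]+.07)&(W[...,2]>.008)&(W[...,2]<.1)&(h[...,1]<60)
print(np.percentile(W[m][:,2],[0,2,5,20]),m.sum(),W[m].mean(0))
```

```text
[ 0.43895146 -0.14771493 -0.01386383] [0.44356391 0.40178299 0.75800145] 0.0188
[0.02676823 0.03215589 0.03333526 0.04160085] 119 [ 0.43929129 -0.10231629  0.05721189]
```

carry_out --jaw '[70, 70, 70, 38, 38, 38, 38, 38, 38, 38]' --xyz '[[0, 0, 5], [0, 0, 10], [0, 0, 13], [0, 0, 13], [0, 0, 13], [0, 0, 13], [0, 0, 13], [0, 0, 13], [0, 0, 13], [0, 0, 13]]' --rotation '[[0, 0, 0], [0, 0, 0], [0, 0, 0], [0, 0, 0], [0, 0, 0], [0, 0, 0], [0, 0, 0], [0, 0, 0], [0, 0, 0], [0, 0, 0]]'

```text
time_s: 12.95
tool_pos: [0.439, -0.1478, -0.0267]
ee_rot: [3.142, -0.0, -0.108]
contact_force: [-1.4, 0.1, 5.2]
width: 0.0458
grip_force: 20.0
```

Run:
```python
from h import *
b=dry(-.068); to((*b,.07),(*b,-.017)); s=robot.read_state(); print(s["grip_force"],s["contact_force"])
c,W=cam("side"); im=c["pixels"][160:260,330:460,::-1]; cv2.imwrite("pics/g3.png",cv2.resize(im,None,fx=5,fy=5,interpolation=cv2.INTER_CUBIC))
```

```text
t 12.95 pos [ 0.439  -0.1478 -0.0267] w 0.0458
[0.6624 0.0008 0.07  ] shift [ 206.1 -171.9  -96.6] rot [ 0.  -0.  -0.1]
[ 0.6624  0.0008 -0.017 ] shift [ 206.1 -171.9   -9.6] rot [ 0.  -0.  -0.1]
20.000759661197662 [-1.40698853  0.05967748  5.21813471]
```

View pics/g3.png

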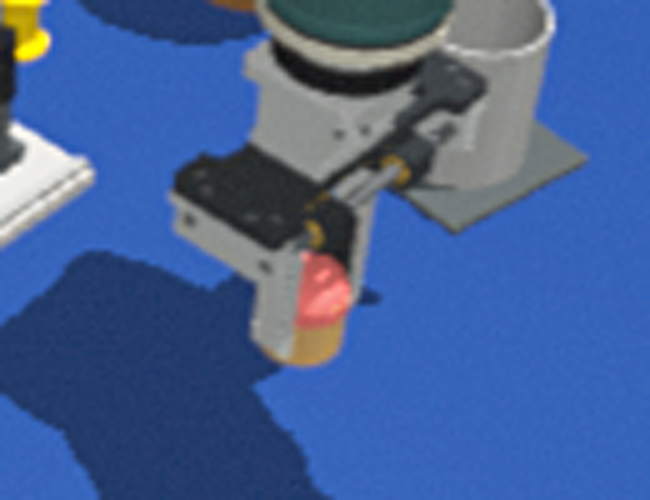

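Good grip: width is 45.8 mm, with the tips low on the wooden sides. Carrying it to the deck.

carry_out --jaw '[38, 38, 38, 38, 38, 38, 38, 38, 38, 38]' --xyz '[[0, 0, -20], [0, 0, -60], [30, -20, -80], [70, -60, -80], [110, -95, -80], [150, -130, -80], [185, -155, -80], [206, -172, -80], [206, -172, -80], [206, -172, -80]]' --rotation '[[0, 0, 0], [0, 0, 0], [0, 0, 0], [0, 0, 0], [0, 0, 0], [0, 0, 0], [0, 0, 0], [0, 0, 0], [0, 0, 0], [0, 0, 0]]'

```text
time_s: 14.25
tool_pos: [0.6614, 0.0005, 0.0527]
ee_rot: [3.141, 0.001, -0.108]
contact_force: [0.0, 0.1, -1.7]
width: 0.0457
grip_force: 20.0
```

Run:
```python
from h import *
b=dry(-.068); to((*b,-.0162)); s=robot.read_state(); print(s["grip_force"])
c,W=cam("top"); pinks(c,W); print("dry",b)
c,W=cam("side"); pinks(c,W)
```

```text
t 14.25 pos [6.614e-01 5.000e-04 5.270e-02] w 0.0457
[ 0.6624  0.0008 -0.0162] shift [ 1.  -0.4 68.9] rot [ 0.   0.1 -0.2]
19.999713599681854
pink [470. 252.] 371 ztop [0.002 0.005 0.011] mean [ 0.4589 -0.3551  0.0056] sphere [ 0.4589 -0.355   0.0036] 0.0207
pink [274. 262.] 271 ztop [0.037 0.046 0.052] mean [0.4383 0.1486 0.0452] sphere [0.4387 0.1496 0.0265] 0.0254
dry [0.662426  0.0007808]
pink [293. 188.] 173 ztop [0.11  0.126 0.133] mean [0.651  0.0054 0.1236] sphere [0.6561 0.0034 0.1175] 0.0173
pink [323. 286.] 309 ztop [0.03  0.046 0.053] mean [0.4315 0.156  0.0438] sphere [0.4382 0.1454 0.0212] 0.0318
```

carry_out --jaw '[38, 38, 38, 38, 38, 60, 60, 60, 60, 60]' --xyz '[[1, 0, 30], [1, 0, 50], [1, 0, 62], [1, 0, 68.5], [1, 0, 68.5], [1, 0, 68.5], [1, 0, 68.5], [1, 0, 68.5], [1, 0, 40], [1, 0, -50]]' --rotation '[[0, 0, 0], [0, 0, 0], [0, 0, 0], [0, 0, 0], [0, 0, 0], [0, 0, 0], [0, 0, 0], [0, 0, 0], [0, 0, 0], [0, 0, 0]]'

```text
time_s: 15.6
tool_pos: [0.6616, 0.0008, 0.0747]
ee_rot: [3.141, 0.004, -0.108]
contact_force: [1.0, -0.4, 0.3]
width: 0.0597
grip_force: 0.0
```

Run:
```python
from h import *
g=dry(-.213); to((*g,.1),(*g,.04))
for n in("top","side"):
    c,W=cam(n); pinks(c,W)
    h=cv2.cvtColor(c["pixels"],cv2.COLOR_RGB2HSV); q=W[(h[...,2]<60)&(W[...,2]>.07)&(W[...,2]<.115)&(abs(W[...,0]-.65)<.03)&(abs(W[...,1]+.14)<.04)]; print("grip",len(q),q.mean(0),q.max(0))
```

```text
t 15.6 pos [0.6616 0.0008 0.0747] w 0.0597
[ 0.6471 -0.1434  0.1   ] shift [  1.1 144.9 -25.3] rot [ 0.   0.3 -0.1]
[ 0.6471 -0.1434  0.04  ] shift [  1.3 144.9  34.7] rot [ 0.   0.3 -0.1]
pink [470. 252.] 372 ztop [0.002 0.005 0.011] mean [ 0.459  -0.3551  0.0054] sphere [ 0.459  -0.3551 -0.0005] 0.0214
pink [274. 262.] 271 ztop [0.037 0.046 0.052] mean [0.4382 0.1486 0.0454] sphere [0.439  0.1494 0.026 ] 0.026
grip 14 [ 0.64784599 -0.14774762  0.10941579] [ 0.65469112 -0.14311273  0.11361408]
pink [290. 208.] 210 ztop [0.04  0.055 0.063] mean [0.6582 0.0076 0.0524] sphere [ 0.67   -0.0071  0.0237] 0.04
pink [324. 286.] 306 ztop [0.031 0.046 0.053] mean [0.4313 0.1561 0.0441] sphere [0.4373 0.1467 0.0237] 0.0295
grip 72 [ 0.64085554 -0.13785593  0.09319913] [ 0.6493084  -0.13348978  0.11100331]
```

carry_out --jaw '[50, 50, 50, 50, 50, 50, 50, 12, 12, 12]' --xyz '[[0, 0, -45], [1, 50, -45], [1, 105, -45], [1, 145, -45], [1, 145, -20], [1, 145, 15], [1, 145, 36], [1, 145, 38], [1, 145, 38], [1, 145, 38]]' --rotation '[[0, 0, 0], [0, 0, 0], [0, 0, 0], [0, 0, 0], [0, 0, 0], [0, 0, 0], [0, 0, 0], [0, 0, 0], [0, 0, 0], [0, 0, 0]]' --force 30

```text
time_s: 16.95
tool_pos: [0.6494, -0.1434, 0.0389]
ee_rot: [3.141, -0.002, -0.108]
contact_force: [0.3, 0.3, -0.8]
width: 0.0235
grip_force: 0.0
```

carry_out --jaw '[12, 12, 12, 12, 12, 12]' --xyz '[[0, 0, 0], [0, 0, 0], [0, 0, 0], [0, -10, 0], [0, -20, 0], [0, -30, 0]]' --rotation '[[0, 0, 0], [0, 0, 0], [0, 0, 0], [0, 0, 0], [0, 0, 0], [0, 0, 0]]'

```text
time_s: 17.7
tool_pos: [0.6523, -0.1138, 0.0388]
ee_rot: [3.141, -0.001, -0.109]
contact_force: [-1.8, -1.3, 9.3]
width: 0.0191
grip_force: 30.0
```

Run:
```python
from h import *
e=dry(-.045); to((*e,.0375)); print(robot.read_state()["contact_force"])
c,W=cam("side"); pinks(c,W)
```

```text
t 17.7 pos [ 0.6523 -0.1138  0.0388] w 0.0191
[0.6649 0.0237 0.0375] shift [  -2.4 -138.     1.2] rot [ 0.  -0.1 -0.2]
[-1.82999373 -1.33831071  9.34874578]
pink [290. 208.] 217 ztop [0.04  0.055 0.063] mean [0.6584 0.0071 0.0523] sphere [ 0.6706 -0.0066  0.0232] 0.0403
pink [324. 286.] 301 ztop [0.031 0.046 0.052] mean [0.4311 0.1564 0.0443] sphere [0.4344 0.1509 0.032 ] 0.022
```

carry_out --jaw '[12, 12, 12, 12, 12, 12, 12, 12, 12, 12]' --xyz '[[0, -14, 0], [0, -28, 0], [0, -42, 0], [0, -56, 0], [0, -70, 0], [0, -84, 0], [0, -98, 0], [0, -112, 0], [0, -126, 0], [0, -138, 0]]' --rotation '[[0, 0, 0], [0, 0, 0], [0, 0, 0], [0, 0, 0], [0, 0, 0], [0, 0, 0], [0, 0, 0], [0, 0, 0], [0, 0, 0], [0, 0, 0]]'

```text
time_s: 19.0
tool_pos: [0.6661, 0.024, 0.0388]
ee_rot: [3.141, 0.001, -0.108]
contact_force: [-12.0, -2.1, 15.2]
width: 0.0194
grip_force: 30.0
```

carry_out --jaw '[12, 12, 12, 12, 12, 12, 12, 12, 12, 12]' --xyz '[[0, 0, 0], [0, -1, 0], [0, 20, 0], [0, 45, 0], [0, 70, 0], [0, 95, 0], [0, 120, 0], [0, 145, 0], [0, 167, 0], [0, 167, 0]]' --rotation '[[0, 0, 0], [0, 0, 0], [0, 0, 0], [0, 0, 0], [0, 0, 0], [0, 0, 0], [0, 0, 0], [0, 0, 0], [0, 0, 0], [0, 0, 0]]'

```text
time_s: 20.25
tool_pos: [0.6493, -0.1438, 0.0387]
ee_rot: [3.142, -0.002, -0.11]
contact_force: [-0.0, -1.8, 5.1]
width: 0.0198
grip_force: 30.0
```

Run:
```python
from h import *
g=dry(-.215); to((*g,.0375)); print(robot.read_state()["contact_force"])
for n in("top","side"):
    c,W=cam(n); pinks(c,W)
im=c["pixels"][160:300,170:350,::-1]; cv2.imwrite("pics/g4.png",cv2.resize(im,None,fx=4,fy=4,interpolation=cv2.INTER_CUBIC))
```

```text
t 20.25 pos [ 0.6493 -0.1438  0.0387] w 0.0198
[ 0.6469 -0.1454  0.0375] shift [-2.2  1.9  1.2] rot [ 0.  -0.1 -0.2]
[-0.0141934  -1.77050536  5.07155472]
pink [273. 262.] 266 ztop [0.038 0.047 0.052] mean [0.4382 0.1489 0.0457] sphere [0.4387 0.1499 0.0251] 0.0267
pink [255. 238.] 41 ztop [0.061 0.068 0.075] mean [0.642  0.1599 0.0676] sphere [0.6527 0.159  0.0692] 0.0147
pink [324. 286.] 299 ztop [0.031 0.046 0.053] mean [0.431  0.1565 0.0443] sphere [0.4343 0.1505 0.0319] 0.0221
```

View pics/g4.png

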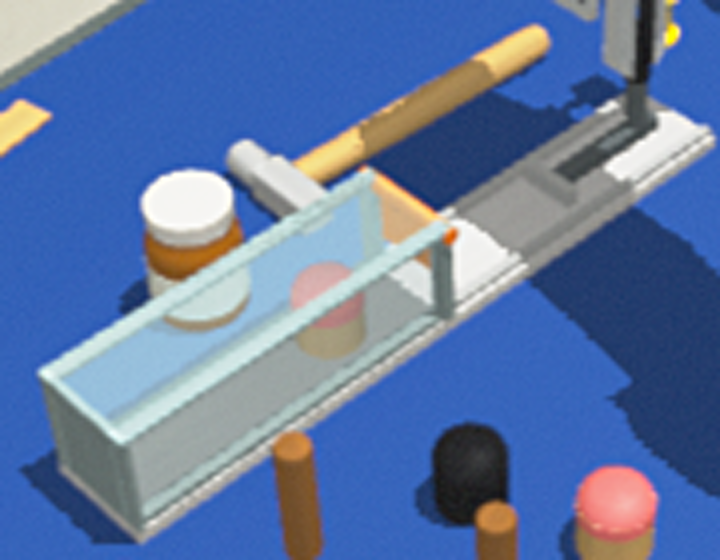

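Block 1 stands in the box at (328,310), the flap is shut and the rod is back. Now block 2.

carry_out --jaw '[50, 50, 50, 70, 70, 70, 70, 70, 70, 70]' --xyz '[[0, 0, 0], [0, 0, -50], [0, 0, -110], [-40, -45, -110], [-80, -90, -110], [-120, -130, -110], [-160, -175, -110], [-200, -225, -110], [-241, -270, -80], [-241, -270, -80]]' --rotation '[[0, 0, 0], [0, 0, 0], [0, 0, 0], [0, 0, 0], [0, 0, 0], [0, 0, 0], [0, 0, 0], [0, 0, 0], [0, 0, 0], [0, 0, 0]]'

```text
time_s: 21.6
tool_pos: [0.4355, 0.1546, 0.1169]
ee_rot: [3.141, 0.001, -0.103]
contact_force: [0.4, -0.8, 0.6]
width: 0.0705
grip_force: 0.0
```

Run:
```python
from h import *
for n in("top","side"):
    c,W=cam(n); pinks(c,W)
    h=cv2.cvtColor(c["pixels"],cv2.COLOR_RGB2HSV); q=W[(h[...,2]<60)&(W[...,2]>.07)&(W[...,2]<.115)&(abs(W[...,0]-.65)<.03)&(abs(W[...,1]+.14)<.04)]; print("grip",len(q),q.mean(0),q.max(0))
b=(.438,.15); to((*b,.1),(*b,-.0267))
```

```text
pink [470. 252.] 373 ztop [0.001 0.005 0.01 ] mean [ 0.4589 -0.3552  0.0054] sphere [ 0.4588 -0.3551  0.0037] 0.0208
grip 59 [ 0.64429231 -0.14045649  0.10096868] [ 0.6555177  -0.13241489  0.11199578]
pink [255. 238.] 41 ztop [0.06  0.068 0.074] mean [0.6423 0.1596 0.0671] sphere [0.6409 0.1605 0.0685] 0.0099
pink [323. 286.] 289 ztop [0.031 0.047 0.053] mean [0.4316 0.1573 0.0442] sphere [0.4344 0.1508 0.0318] 0.0221<stdin>:4: RuntimeWarning: Mean of empty slice.
  ret = um.true_divide(
Traceback (most recent call last):
ValueError: zero-size array to reduction operation maximum which has no identity
```

carry_out --jaw '[70, 70, 70, 70, 70, 38, 38, 38, 38, 38]' --xyz '[[3, 4, 0], [3, 4, 50], [3, 4, 95], [3, 4, 130], [3, 4, 143], [3, 4, 143], [3, 4, 143], [3, 4, 143], [3, 4, 143], [3, 4, 143]]' --rotation '[[0, 0, 0], [0, 0, 0], [0, 0, 0], [0, 0, 0], [0, 0, 0], [0, 0, 0], [0, 0, 0], [0, 0, 0], [0, 0, 0], [0, 0, 0]]' --force 20

```text
time_s: 22.95
tool_pos: [0.4418, 0.1479, -0.0241]
ee_rot: [-3.141, -0.002, -0.108]
contact_force: [-1.4, -1.7, 10.4]
width: 0.0457
grip_force: 20.0
```

carry_out --jaw '[38, 38, 38, 38, 38]' --xyz '[[0, 0, 0], [0, 0, -10], [0, 0, -50], [0, 0, -80], [0, 0, -80]]' --rotation '[[0, 0, 0], [0, 0, 0], [0, 0, 0], [0, 0, 0], [0, 0, 0]]'

```text
time_s: 23.58
tool_pos: [0.4423, 0.1481, 0.0572]
ee_rot: [-3.14, -0.004, -0.108]
contact_force: [-0.7, -0.4, -1.3]
width: 0.0458
grip_force: 20.0
```

Run:
```python
from h import *
b=dry(-.068); to((*b,.055))
c,W=cam("side"); pinks(c,W)
```

```text
t 23.575 pos [0.4423 0.1481 0.0572] w 0.0458
[0.6624 0.0008 0.055 ] shift [234.8 122.6   3. ] rot [-0.1 -0.2 -0.2]
pink [255. 238.] 42 ztop [0.06  0.068 0.075] mean [0.6422 0.1598 0.0674] sphere [0.6538 0.1597 0.0689] 0.0159
pink [326. 262.] 267 ztop [0.113 0.129 0.139] mean [0.4271 0.1547 0.1266] sphere [0.4225 0.1576 0.1399] 0.0219
```

carry_out --jaw '[38, 38, 38, 38, 38, 38, 38, 38, 38, 38]' --xyz '[[0, 40, -10], [0, 80, -10], [40, 110, -10], [80, 123, 0], [120, 123, 0], [160, 123, 0], [200, 123, 0], [239, 123, 0], [239, 123, 0], [239, 123, 0]]' --rotation '[[0, 0, 0], [0, 0, 0], [0, 0, 0], [0, 0, 0], [0, 0, 0], [0, 0, 0], [0, 0, 0], [0, 0, 0], [0, 0, 0], [0, 0, 0]]'

```text
time_s: 24.88
tool_pos: [0.6641, -0.0, 0.0536]
ee_rot: [3.142, 0.002, -0.108]
contact_force: [0.3, 0.8, -0.2]
width: 0.0455
grip_force: 20.0
```

Run:
```python
from h import *
b=dry(-.068); to((*b,-.0141))
c,W=cam("side"); pinks(c,W)
```

```text
t 24.875 pos [ 0.6641 -0.      0.0536] w 0.0455
[ 0.6624  0.0008 -0.0141] shift [-1.6 -0.6 67.7] rot [ 0.   0.1 -0.1]
pink [293. 189.] 202 ztop [0.108 0.124 0.135] mean [0.6489 0.007  0.1221] sphere [0.6519 0.0061 0.1213] 0.0167
pink [255. 238.] 43 ztop [0.061 0.068 0.076] mean [0.6423 0.1599 0.067 ] sphere [0.644  0.1609 0.0695] 0.0112
```

carry_out --jaw '[38, 38, 38, 38, 38, 60, 60, 60, 60, 60]' --xyz '[[3, 0, 30], [3, 0, 50], [3, 0, 62], [3, 0, 67], [3, 0, 67], [3, 0, 67], [3, 0, 67], [3, 0, 67], [3, 0, 40], [3, 0, -50]]' --rotation '[[0, 0, 0], [0, 0, 0], [0, 0, 0], [0, 0, 0], [0, 0, 0], [0, 0, 0], [0, 0, 0], [0, 0, 0], [0, 0, 0], [0, 0, 0]]'

```text
time_s: 26.18
tool_pos: [0.6664, -0.0008, 0.076]
ee_rot: [3.141, 0.005, -0.108]
contact_force: [0.4, -0.9, 0.5]
width: 0.0601
grip_force: 0.0
```

Run:
```python
from h import *
g=dry(-.213); to((*g,.04))
c,W=cam("side"); pinks(c,W)
im=c["pixels"][160:300,170:350,::-1]; cv2.imwrite("pics/g5.png",cv2.resize(im,None,fx=4,fy=4,interpolation=cv2.INTER_CUBIC))
```

```text
t 26.175 pos [ 0.6664 -0.0008  0.076 ] w 0.0601
[ 0.6471 -0.1434  0.04  ] shift [ -3.6 143.9  36.1] rot [ 0.   0.3 -0.1]
pink [291. 208.] 213 ztop [0.041 0.056 0.063] mean [0.6557 0.0077 0.0535] sphere [0.6595 0.0024 0.0439] 0.0206
pink [255. 238.] 43 ztop [0.06  0.068 0.074] mean [0.6424 0.1597 0.067 ] sphere [0.6457 0.1605 0.0686] 0.0109
```

View pics/g5.png

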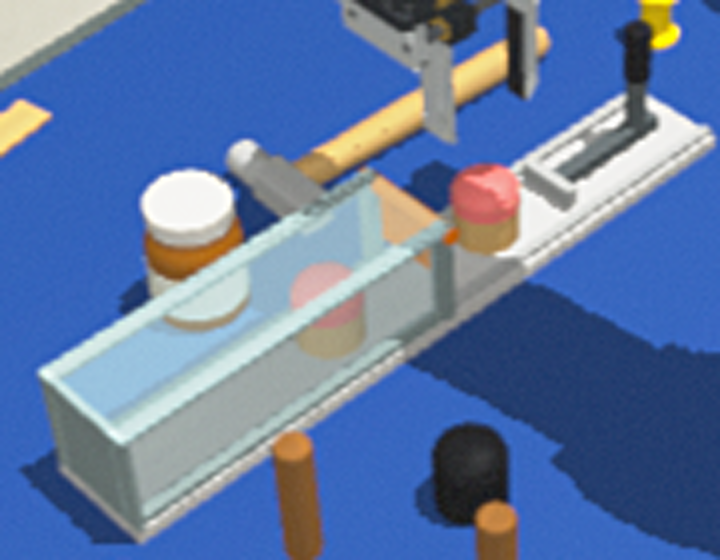

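Block 2 stands on the deck at (485,210), inside the guides. Pushing it in the same way.

carry_out --jaw '[50, 50, 50, 50, 50, 50, 50, 12, 12, 12]' --xyz '[[0, 0, -45], [-2, 50, -45], [-2, 105, -45], [-2, 144, -45], [-2, 144, -20], [-2, 144, 15], [-2, 144, 36], [-2, 144, 38], [-2, 144, 38], [-2, 144, 38]]' --rotation '[[0, 0, 0], [0, 0, 0], [0, 0, 0], [0, 0, 0], [0, 0, 0], [0, 0, 0], [0, 0, 0], [0, 0, 0], [0, 0, 0], [0, 0, 0]]' --force 30

```text
time_s: 27.48
tool_pos: [0.6513, -0.1436, 0.0404]
ee_rot: [3.141, -0.002, -0.108]
contact_force: [0.5, 0.1, 0.3]
width: 0.0235
grip_force: 0.0
```

carry_out --jaw '[12, 12, 12, 12, 12, 12]' --xyz '[[0, 0, 0], [0, 0, 0], [0, 0, 0], [0, -10, 0], [0, -20, 0], [0, -30, 0]]' --rotation '[[0, 0, 0], [0, 0, 0], [0, 0, 0], [0, 0, 0], [0, 0, 0], [0, 0, 0]]'

```text
time_s: 28.22
tool_pos: [0.6542, -0.114, 0.0403]
ee_rot: [3.141, -0.001, -0.109]
contact_force: [-3.1, -1.4, 8.3]
width: 0.0197
grip_force: 30.0
```

Run:
```python
from h import *
e=dry(-.045); to((*e,.0375)); s=robot.read_state(); print(s["contact_force"],s["grip_force"])
```

```text
t 28.225 pos [ 0.6542 -0.114   0.0403] w 0.0197
[0.6649 0.0237 0.0375] shift [  -4.4 -138.     2.7] rot [ 0.  -0.1 -0.2]
[-3.14370171 -1.42588586  8.3386913 ] 30.002618730068207
```

carry_out --jaw '[12, 12, 12, 12, 12, 12, 12, 12, 12, 12]' --xyz '[[0, -14, 0], [0, -28, 0], [0, -42, 0], [0, -56, 0], [0, -70, 0], [0, -84, 0], [0, -98, 0], [0, -112, 0], [0, -126, 0], [0, -138, 0]]' --rotation '[[0, 0, 0], [0, 0, 0], [0, 0, 0], [0, 0, 0], [0, 0, 0], [0, 0, 0], [0, 0, 0], [0, 0, 0], [0, 0, 0], [0, 0, 0]]'

```text
time_s: 29.48
tool_pos: [0.668, 0.0236, 0.0402]
ee_rot: [3.141, 0.001, -0.108]
contact_force: [-11.4, -2.6, 15.5]
width: 0.0196
grip_force: 30.0
```

carry_out --jaw '[12, 12, 12, 12, 12, 12, 12, 12, 12, 12]' --xyz '[[0, 0, 0], [0, -1, 0], [0, 20, 0], [0, 45, 0], [0, 70, 0], [0, 95, 0], [0, 120, 0], [0, 145, 0], [0, 168, 0], [0, 168, 0]]' --rotation '[[0, 0, 0], [0, 0, 0], [0, 0, 0], [0, 0, 0], [0, 0, 0], [0, 0, 0], [0, 0, 0], [0, 0, 0], [0, 0, 0], [0, 0, 0]]'

```text
time_s: 30.72
tool_pos: [0.6513, -0.1441, 0.0402]
ee_rot: [-3.141, -0.002, -0.109]
contact_force: [0.3, -1.1, 4.2]
width: 0.0199
grip_force: 30.0
```

carry_out --jaw '[50, 50, 50, 50, 50, 50, 50, 50, 50, 50]' --xyz '[[0, 0, 0], [0, 0, -50], [0, 0, -110], [0, -20, -150], [-20, -60, -190], [-50, -110, -220], [-80, -170, -220], [-100, -230, -220], [-120, -290, -220], [-140, -350, -220]]' --rotation '[[0, 0, 0], [0, 0, 0], [0, 0, 0], [0, 0, 0], [0, 0, 0], [0, 0, 0], [0, 0, 0], [0, 0, 0], [0, 0, 0], [0, 0, 0]]'

```text
time_s: 31.98
tool_pos: [0.5504, 0.212, 0.2596]
ee_rot: [3.141, -0.001, -0.108]
contact_force: [0.6, 0.3, 0.7]
width: 0.0501
grip_force: 0.0
```

Run:
```python
from h import *
c,W=cam("top"); pinks(c,W)
h=cv2.cvtColor(c["pixels"],cv2.COLOR_RGB2HSV); q=W[(h[...,2]<60)&(W[...,2]>.095)&(W[...,2]<.118)&(abs(W[...,0]-.65)<.03)&(abs(W[...,1]+.14)<.04)]; print("grip",len(q),q.mean(0))
a=c["pixels"][135:300,140:410,::-1]
c,W=cam("side"); pinks(c,W)
im=c["pixels"][160:360,170:350,::-1]; b=cv2.resize(im,None,fx=2,fy=2,interpolation=cv2.INTER_CUBIC); a=cv2.resize(a,(430,263),interpolation=cv2.INTER_CUBIC)
o=np.zeros((400,800,3),np.uint8); o[:,:360]=b; o[:263,365:795]=a; cv2.imwrite("pics/g6.png",o)
to((.479,.349,.25))
```

```text
pink [470. 252.] 374 ztop [0.002 0.005 0.011] mean [ 0.459  -0.3553  0.0055] sphere [ 0.4589 -0.3551  0.0098] 0.0212
grip 43 [ 0.64565106 -0.14247374  0.1077083 ]
pink [256. 238.] 49 ztop [0.057 0.067 0.074] mean [0.6421 0.1576 0.0661] sphere [0.6574 0.156  0.0668] 0.0188
pink [241. 247.] 42 ztop [0.061 0.067 0.074] mean [0.6469 0.2029 0.0667] sphere [0.6558 0.2022 0.0697] 0.0139
t 32.075 pos [0.5483 0.2175 0.2597] w 0.0501
[0.479 0.349 0.25 ] shift [ -82.  -124.    10.1] rot [-0.1  0.   0.4]
```

View pics/g6.png

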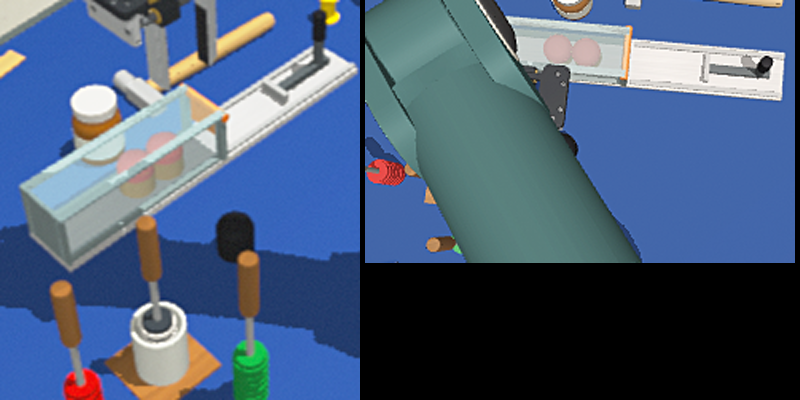

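Both blocks are in the box at about (135,172) and (165,155), with the flap shut and the rod back. Now the brush: the wooden handle in the white stand.

carry_out --jaw '[50, 50, 50, 50, 50, 50]' --xyz '[[-40, -60, 0], [-82, -125, 0], [-82, -125, 0], [-82, -125, 0], [-82, -125, 0], [-82, -125, 0]]' --rotation '[[0, 0, 0], [0, 0, 0], [0, 0, 0], [0, 0, 0], [0, 0, 0], [0, 0, 0]]'

```text
time_s: 32.83
tool_pos: [0.484, 0.3422, 0.2592]
ee_rot: [3.141, -0.0, -0.11]
contact_force: [0.1, 0.2, 1.1]
width: 0.0498
grip_force: 0.0
```

Run:
```python
from h import *
to((.479,.350,.25),(.479,.350,.144))
c,W=cam("side")
im=c["pixels"][170:370,160:340,::-1]; cv2.imwrite("pics/g7.png",cv2.resize(im,None,fx=3,fy=3,interpolation=cv2.INTER_CUBIC))
o=W[255:310,235:256].reshape(-1,3); o=o[(o[:,2]>.15)&(o[:,2]<.245)]; print(o[o[:,2]>.2].mean(0),o[o[:,2]<.19].mean(0),o[:,2].max())
```

```text
t 32.825 pos [0.484  0.3422 0.2592] w 0.0498
[0.479 0.35  0.25 ] shift [-5.8 -7.2  9.2] rot [ 0.  -0.  -0.2]
[0.479 0.35  0.144] shift [ -5.8  -7.3 115.2] rot [ 0.  -0.  -0.2]
[0.47373336 0.3547568  0.22356537] [0.47223453 0.35592579 0.17413865] 0.23894843082578057
```

View pics/g7.png

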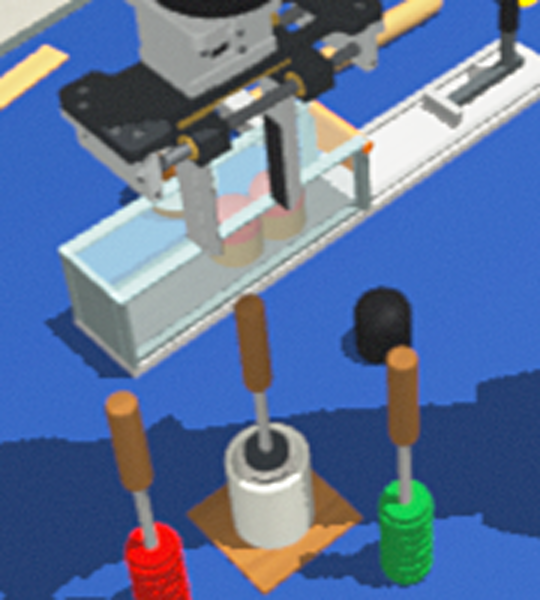

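carry_out --jaw '[50, 50, 50, 50, 50, 50, 12, 12, 12, 12]' --xyz '[[-6, -8, 0], [-6, -8, 0], [-6, -8, 30], [-6, -8, 60], [-6, -8, 90], [-6, -8, 114], [-6, -8, 114], [-6, -8, 114], [-6, -8, 114], [-6, -8, 114]]' --rotation '[[0, 0, 0], [0, 0, 0], [0, 0, 0], [0, 0, 0], [0, 0, 0], [0, 0, 0], [0, 0, 0], [0, 0, 0], [0, 0, 0], [0, 0, 0]]' --force 40

```text
time_s: 34.12
tool_pos: [0.4786, 0.3521, 0.1462]
ee_rot: [-3.141, -0.001, -0.108]
contact_force: [-0.7, -0.7, 6.8]
width: 0.0195
grip_force: 40.0
```

carry_out --jaw '[12, 12, 12, 12, 12, 12, 12]' --xyz '[[0, 0, 0], [0, 0, 0], [0, 0, 0], [0, 0, -20], [0, 0, -60], [0, 0, -110], [0, 0, -130]]' --rotation '[[0, 0, 0], [0, 0, 0], [0, 0, 0], [0, 0, 0], [0, 0, 0], [0, 0, 0], [0, 0, 0]]'

```text
time_s: 35.0
tool_pos: [0.4785, 0.3528, 0.2796]
ee_rot: [-3.139, -0.003, -0.108]
contact_force: [-1.0, 0.2, -1.9]
width: 0.0197
grip_force: 40.0
```

Run:
```python
from h import *
to((.456,-.340,.28)); print(robot.read_state()["grip_force"])
c,W=cam("side")
im=c["pixels"][120:360,160:340,::-1]; cv2.imwrite("pics/g8.png",cv2.resize(im,None,fx=2.5,fy=2.5,interpolation=cv2.INTER_CUBIC))
np.save("w8.npy",W)
```

```text
t 35.0 pos [0.4785 0.3528 0.2796] w 0.0197
[ 0.456 -0.34   0.28 ] shift [ 52.2 691.2  -2.2] rot [-0.2 -0.2 -0.1]
39.99949872493744
```

View pics/g8.png

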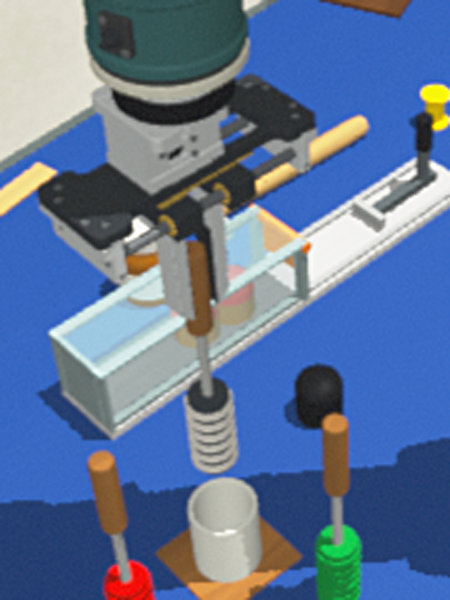

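The brush is out of the stand and hanging upright at (210,420). Moving it over the pot.

carry_out --jaw '[12, 12, 12, 12, 12, 12, 12, 12, 12, 12]' --xyz '[[0, 30, -10], [5, 80, -10], [10, 130, -10], [15, 185, -10], [20, 240, -10], [25, 295, -10], [30, 350, -10], [35, 405, -10], [40, 460, -10], [45, 500, -10]]' --rotation '[[0, 0, 0], [0, 0, 0], [0, 0, 0], [0, 0, 0], [0, 0, 0], [0, 0, 0], [0, 0, 0], [0, 0, 0], [0, 0, 0], [0, 0, 0]]'

```text
time_s: 36.3
tool_pos: [0.4684, -0.1522, 0.2859]
ee_rot: [3.141, -0.001, -0.109]
contact_force: [0.1, 0.9, -0.6]
width: 0.0194
grip_force: 40.0
```

carry_out --jaw '[12, 12, 12, 12, 12, 12, 12, 12]' --xyz '[[2, 40, 0], [4, 80, 0], [6, 130, 0], [7, 170, 0], [7, 191, 0], [7, 191, 0], [7, 191, 0], [7, 191, 0]]' --rotation '[[0, 0, 0], [0, 0, 0], [0, 0, 0], [0, 0, 0], [0, 0, 0], [0, 0, 0], [0, 0, 0], [0, 0, 0]]'

```text
time_s: 37.3
tool_pos: [0.4557, -0.3395, 0.2855]
ee_rot: [-3.141, -0.0, -0.106]
contact_force: [0.2, -1.2, -0.1]
width: 0.0194
grip_force: 40.0
```

Run:
```python
from h import *
to((.456,-.340,.25),(.456,-.34,.149))
c,W=cam("side"); p0=robot.read_state()["tool_pos"]
d=np.hypot(W[...,0]-p0[0],W[...,1]-p0[1])
for z in (.125,.14,.155,.17,.185,.2):
    q=W[(d<.045)&(abs(W[...,2]-z)<.008)]; print(z,len(q),q.mean(0).round(3) if len(q) else "")
im=c["pixels"][60:260,340:540,::-1]; cv2.imwrite("pics/g9.png",cv2.resize(im,None,fx=2.5,fy=2.5,interpolation=cv2.INTER_CUBIC))
```

```text
t 37.3 pos [ 0.4557 -0.3395  0.2855] w 0.0194
[ 0.456 -0.34   0.25 ] shift [ 0.4  0.5 35.5] rot [-0. -0. -0.]
[ 0.456 -0.34   0.149] shift [  0.4   0.5 136.5] rot [-0. -0. -0.]
0.125 0 
0.14 9 [ 0.45  -0.329  0.146]
0.155 62 [ 0.45  -0.328  0.155]
0.17 63 [ 0.45  -0.328  0.17 ]
0.185 69 [ 0.45  -0.328  0.185]
0.2 80 [ 0.449 -0.329  0.2  ]
```

View pics/g9.png

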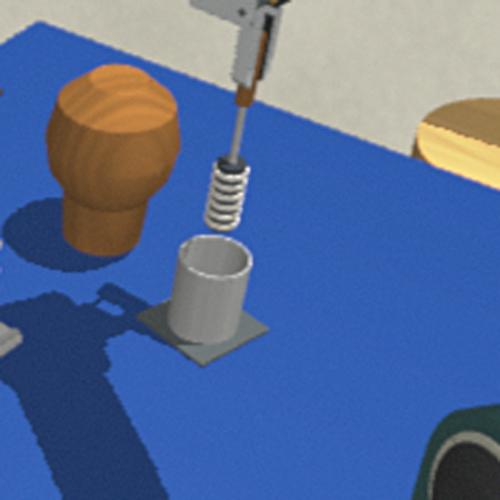

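The brush hangs centred above the pot at (225,190). Scrubbing now.

carry_out --jaw '[12, 12, 12, 12, 12, 12, 12, 12, 12, 12]' --xyz '[[0, 0, 30], [0, 0, 60], [0, 0, 90], [0, 0, 120], [0, 0, 133], [0, 0, 133], [0, 0, 133], [0, 0, 100], [0, 0, 70], [0, 0, 70]]' --rotation '[[0, 0, 0], [0, 0, 0], [0, 0, 0], [0, 0, 0], [0, 0, 0], [0, 0, 0], [0, 0, 0], [0, 0, 0], [0, 0, 0], [0, 0, 0]]'

```text
time_s: 38.6
tool_pos: [0.4565, -0.3415, 0.2185]
ee_rot: [3.139, -0.004, -0.108]
contact_force: [-0.2, -0.2, -0.7]
width: 0.0194
grip_force: 40.0
```

Run:
```python
from h import *
to((.456,-.34,.216),(.456,-.34,.152)); s=robot.read_state(); print(s["contact_force"],s["grip_force"])
```

```text
t 38.6 pos [ 0.4565 -0.3415  0.2185] w 0.0194
[ 0.456 -0.34   0.216] shift [-0.7 -1.5  2.5] rot [ 0.1 -0.3 -0.1]
[ 0.456 -0.34   0.152] shift [-1.  -1.6 66.5] rot [ 0.1 -0.3 -0.1]
[-0.20861019 -0.22632426 -0.66814853] 39.99974548816681
```

carry_out --jaw '[12, 12, 12, 12, 12, 12, 12, 12, 12, 12]' --xyz '[[0, -1, 35], [0, -1, 60], [0, -1, 66], [0, -1, 66], [0, -1, 66], [0, -1, 30], [0, -1, 0], [0, -1, 0], [0, -1, 0], [0, -1, 0]]' --rotation '[[0, 0, 0], [0, 0, 0], [0, 0, 0], [0, 0, 0], [0, 0, 0], [0, 0, 0], [0, 0, 0], [0, 0, 0], [0, 0, 0], [0, 0, 0]]'

```text
time_s: 39.85
tool_pos: [0.455, -0.3394, 0.2145]
ee_rot: [-3.141, 0.001, -0.108]
contact_force: [-0.2, -1.2, -0.9]
width: 0.0196
grip_force: 40.0
```

carry_out --jaw '[12, 12, 12, 12, 12, 12, 12, 12, 12, 12]' --xyz '[[0, 0, 35], [0, 0, 60], [0, 0, 66], [0, 0, 66], [0, 0, 66], [0, 0, 30], [0, 0, 0], [0, 0, 0], [0, 0, 0], [0, 0, 0]]' --rotation '[[0, 0, 0], [0, 0, 0], [0, 0, 0], [0, 0, 0], [0, 0, 0], [0, 0, 0], [0, 0, 0], [0, 0, 0], [0, 0, 0], [0, 0, 0]]'

```text
time_s: 41.1
tool_pos: [0.455, -0.3395, 0.2145]
ee_rot: [-3.141, 0.001, -0.108]
contact_force: [0.7, 0.3, -0.4]
width: 0.0195
grip_force: 40.0
```

carry_out --jaw '[12, 12, 12, 12, 12, 12]' --xyz '[[0, 0, 35], [0, 0, 60], [0, 0, 66], [0, 0, 68], [0, 0, 68], [0, 0, 68]]' --rotation '[[0, 0, 0], [0, 0, 0], [0, 0, 0], [0, 0, 0], [0, 0, 0], [0, 0, 0]]'

```text
time_s: 41.85
tool_pos: [0.4556, -0.3399, 0.1479]
ee_rot: [3.141, -0.001, -0.108]
contact_force: [0.2, -0.5, -0.8]
width: 0.0197
grip_force: 40.0
```

Run:
```python
from h import *
to((.456,-.34,.29)); s=robot.read_state(); print(s["contact_force"],s["grip_force"])
c,W=cam("top"); h=cv2.cvtColor(c["pixels"],cv2.COLOR_RGB2HSV)
c,W=cam("side"); p0=s["tool_pos"]; d=np.hypot(W[...,0]-p0[0],W[...,1]-p0[1])
q=W[(d<.045)&(W[...,2]<.15)&(W[...,2]>.08)]; 
for z in (.11,.12,.13,.14,.15,.16,.17): 
    q=W[(d<.03)&(abs(W[...,2]-z)<.005)]; hh=cv2.cvtColor(c["pixels"],cv2.COLOR_RGB2HSV)[(d<.03)&(abs(W[...,2]-z)<.005)]; print(z,len(q),q.mean(0).round(3) if len(q) else "",hh.mean(0).round() if len(q) else "")
```

```text
t 41.85 pos [ 0.4556 -0.3399  0.1479] w 0.0197
[ 0.456 -0.34   0.29 ] shift [   0.5    0.2 -142.1] rot [ 0.  -0.  -0.1]
[ 0.17135857 -0.46942879 -0.82813379] 39.999518394470215
0.11 8 [ 0.454 -0.337  0.111] [ 45.   5. 131.]
0.12 6 [ 0.452 -0.338  0.119] [ 44.   6. 134.]
0.13 11 [ 0.453 -0.337  0.129] [ 55.  17. 135.]
0.14 8 [ 0.453 -0.338  0.139] [ 78.  48. 145.]
0.15 9 [ 0.454 -0.338  0.148] [ 62.  28. 133.]
0.16 13 [ 0.452 -0.334  0.162] [ 49. 110. 110.]
0.17 23 [ 0.452 -0.333  0.17 ] [ 39. 141. 104.]
```

One extra cycle for certainty, then lift out and return.

carry_out --jaw '[12, 12, 12, 12, 12, 12, 12, 12, 12, 12]' --xyz '[[0, 0, -35], [0, 0, -68], [0, 0, -68], [0, 0, -35], [0, 0, 0], [0, 0, 0], [0, 0, 0], [0, 0, -50], [0, 0, -100], [0, 0, -142]]' --rotation '[[0, 0, 0], [0, 0, 0], [0, 0, 0], [0, 0, 0], [0, 0, 0], [0, 0, 0], [0, 0, 0], [0, 0, 0], [0, 0, 0], [0, 0, 0]]'

```text
time_s: 43.2
tool_pos: [0.4555, -0.3397, 0.292]
ee_rot: [3.141, -0.002, -0.108]
contact_force: [0.5, -0.0, -1.6]
width: 0.0197
grip_force: 40.0
```

carry_out --jaw '[12, 12, 12, 12, 12, 12, 12, 12, 12, 12]' --xyz '[[0, 0, 0], [0, 0, 0], [-5, -50, 0], [-10, -100, 0], [-15, -150, 0], [-20, -205, 0], [-25, -260, 0], [-30, -315, 0], [-35, -370, 0], [-39, -400, 0]]' --rotation '[[0, 0, 0], [0, 0, 0], [0, 0, 0], [0, 0, 0], [0, 0, 0], [0, 0, 0], [0, 0, 0], [0, 0, 0], [0, 0, 0], [0, 0, 0]]'

```text
time_s: 44.45
tool_pos: [0.4588, 0.0648, 0.2883]
ee_rot: [-3.142, 0.001, -0.106]
contact_force: [1.1, -0.9, -1.9]
width: 0.0193
grip_force: 40.0
```

Run:
```python
from h import *
to((.4786,.3521,.285))
```

```text
t 44.45 pos [0.4588 0.0648 0.2883] w 0.0193
[0.4786 0.3521 0.285 ] shift [ -10.6 -287.8    3.4] rot [-0.   0.1  0. ]
```

carry_out --jaw '[12, 12, 12, 12, 12, 12, 12, 12, 12]' --xyz '[[-2, -50, 0], [-4, -100, 0], [-6, -150, 0], [-8, -205, 0], [-10, -250, 0], [-11, -286, 0], [-11, -286, 0], [-11, -286, 0], [-11, -286, 0]]' --rotation '[[0, 0, 0], [0, 0, 0], [0, 0, 0], [0, 0, 0], [0, 0, 0], [0, 0, 0], [0, 0, 0], [0, 0, 0], [0, 0, 0]]'

```text
time_s: 45.58
tool_pos: [0.4799, 0.3466, 0.2891]
ee_rot: [3.141, -0.0, -0.11]
contact_force: [-0.2, -0.2, -0.4]
width: 0.0199
grip_force: 40.0
```

Run:
```python
from h import *
to((.4786,.3521,.285),(.4786,.3521,.147)); p0=robot.read_state()["tool_pos"]
c,W=cam("side"); d=np.hypot(W[...,0]-p0[0],W[...,1]-p0[1]); W8=np.load("w8.npy")
for z in (.15,.17,.19,.21):
    q=W[(d<.04)&(abs(W[...,2]-z)<.008)]; q8=W8[(np.hypot(W8[...,0]-.4785,W8[...,1]-.3528)<.04)&(abs(W8[...,2]-z)<.008)]; print(z,len(q),q.mean(0).round(3),q8.mean(0).round(3))
```

```text
t 45.575 pos [0.4799 0.3466 0.2891] w 0.0199
[0.4786 0.3521 0.285 ] shift [-1.9 -5.4  4.1] rot [ 0.  -0.  -0.2]
[0.4786 0.3521 0.147 ] shift [ -1.9  -5.5 142.1] rot [ 0.  -0.  -0.2]
0.15 14 [0.469 0.354 0.155] [0.468 0.361 0.15 ]
0.17 110 [0.47  0.355 0.17 ] [0.468 0.361 0.171]
0.19 98 [0.47  0.354 0.19 ] [0.468 0.361 0.189]
0.21 96 [0.47  0.355 0.211] [0.472 0.358 0.213]
```

carry_out --jaw '[12, 12, 12, 12, 12, 12, 12, 12, 12, 12]' --xyz '[[-2, -5.5, 0], [-2, -5.5, 0], [-2, -5.5, 25], [-2, -5.5, 50], [-2, -5.5, 75], [-2, -5.5, 100], [-2, -5.5, 120], [-2, -5.5, 135], [-2, -5.5, 141], [-2, -5.5, 141]]' --rotation '[[0, 0, 0], [0, 0, 0], [0, 0, 0], [0, 0, 0], [0, 0, 0], [0, 0, 0], [0, 0, 0], [0, 0, 0], [0, 0, 0], [0, 0, 0]]'

```text
time_s: 46.88
tool_pos: [0.4783, 0.3535, 0.1484]
ee_rot: [-3.141, 0.0, -0.108]
contact_force: [0.0, 0.3, -0.4]
width: 0.0193
grip_force: 40.0
```

Run:
```python
from h import *
to((.4786,.3521,.1462)); print(robot.read_state()["contact_force"])
```

```text
t 46.875 pos [0.4783 0.3535 0.1484] w 0.0193
[0.4786 0.3521 0.1462] shift [0.4 1.4 2.2] rot [-0.   0.  -0.1]
[ 0.02467606  0.28996308 -0.37249652]
```

carry_out --jaw '[12, 12, 45, 45, 45, 45, 45, 45, 45, 45]' --xyz '[[0, 1, 2], [0, 1, 2], [0, 1, 2], [0, 1, 2], [0, 1, 2], [0, 1, 2], [0, 1, -20], [0, 1, -60], [0, 1, -110], [0, 1, -140]]' --rotation '[[0, 0, 0], [0, 0, 0], [0, 0, 0], [0, 0, 0], [0, 0, 0], [0, 0, 0], [0, 0, 0], [0, 0, 0], [0, 0, 0], [0, 0, 0]]'

```text
time_s: 48.12
tool_pos: [0.4784, 0.3528, 0.2907]
ee_rot: [-3.14, -0.002, -0.108]
contact_force: [-0.5, -0.1, -0.4]
width: 0.0449
grip_force: 0.0
```

carry_out --jaw '[45, 45, 45, 45, 45, 45, 45, 45]' --xyz '[[0, 30, -20], [0, 80, -20], [0, 130, -20], [0, 180, -20], [0, 230, -20], [0, 250, -20], [0, 250, -20], [0, 250, -20]]' --rotation '[[0, 0, 0], [0, 0, 0], [0, 0, 0], [0, 0, 0], [0, 0, 0], [0, 0, 0], [0, 0, 0], [0, 0, 0]]'

```text
time_s: 49.12
tool_pos: [0.4512, 0.1048, 0.3083]
ee_rot: [-3.141, -0.0, -0.107]
contact_force: [0.2, 0.5, 1.0]
width: 0.0449
grip_force: 0.0
```

Run:
```python
from h import *
c,W=cam("top"); pinks(c,W); a=c["pixels"][120:300,100:510,::-1]
s,W=cam("side"); pinks(s,W)
o=W[255:310,235:256].reshape(-1,3); o=o[(o[:,2]>.15)&(o[:,2]<.245)]; print(o[o[:,2]>.2].mean(0),o[o[:,2]<.19].mean(0),o[:,2].max())
b=s["pixels"][60:400,150:470,::-1]
im=np.zeros((522,800,3),np.uint8); im[:340,:320]=b; im[342:522,:410]=a; im[:,420:]=cv2.resize(s["pixels"][160:370,160:340,::-1],(380,522)); cv2.imwrite("pics/end.png",im)
```

```text
pink [470. 252.] 373 ztop [0.001 0.006 0.01 ] mean [ 0.4589 -0.3552  0.0055] sphere [ 0.4589 -0.355   0.0055] 0.0207
pink [255. 238.] 50 ztop [0.058 0.066 0.076] mean [0.6423 0.1579 0.0661] sphere [0.6377 0.16   0.068 ] 0.0128
pink [241. 247.] 41 ztop [0.06  0.067 0.074] mean [0.6467 0.2028 0.0668] sphere [0.6468 0.2037 0.0693] 0.01
[0.47459762 0.35526947 0.22313713] [0.47286817 0.35649228 0.17397342] 0.23768443177106344
```

View pics/end.png

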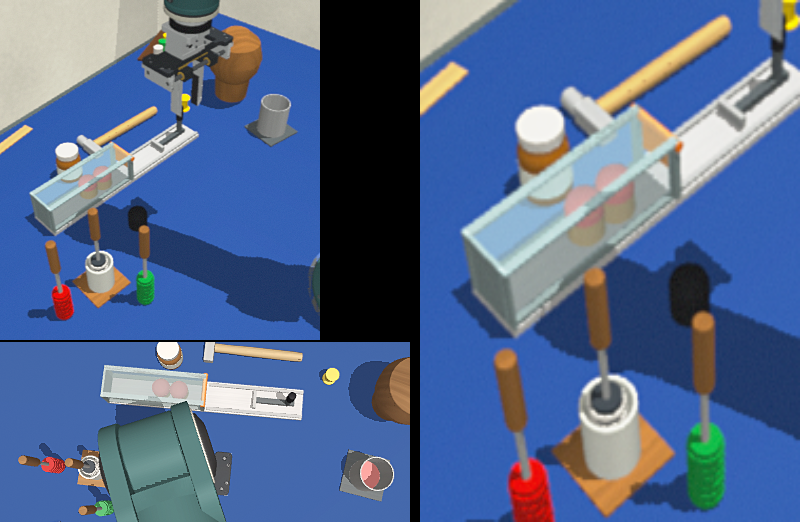

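Everything is in place: both blocks are in the box at (585,210) and (615,190), the flap is shut, the rod is back and the brush stands in its stand at (597,380). Handing in.

```bash
python3 -c "
from plant import robot
print(robot.finish_job())"
```

```text
the job is handed in; nothing more can be done
None
```

The job is handed in at about 49 s. My last pictures showed both blocks in the box, the flap shut, the push rod back and the brush in its stand after scrubbing the pot; no verdict was returned.

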